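# Tip a block of ice out of its trough and load it on the shaver plate

### The job

Get the next block of ice ready for the shaver: lift the lid off the tipping trough and lay it knob up on the white mat, then raise the trough by its rear bar to the 45 degree mark (no more than a few degrees past it, or the block tumbles) and hold it there for two seconds while the block slides out into the tray. Bring the trough all the way back down level, then lift the block from the tray and lay it flat in the middle of the round metal plate, and let go. Do not disturb the cups, the syrup bottle or the tumbler.

Things in the scene. Friction and masses are not known exactly. Their poses are not given: they have to be found in the camera images.
- tipper: Fixed ice tipper: white base 345 x 166 x 6 mm, two posts 96 mm tall (y = +-46 mm) that carry the trough, a 35 degree chute, a catch tray. Origin on the counter below the hinge; +x = way the ice slides out (trough at -x, tray at +x), z up, y = hinge axis. White angle plates beside the hinge: ticks every 15 degrees, thick tick = 45; the trough's black pointer points dead ahead when level.
- hinge (a point): Centre of the hinge axis, 85 mm above the counter; the axis runs along the tipper's y.
- trough (a joint): Tilt of the trough in rad: 0 = level, on its stop; it grows as the rear bar is raised and the open front end goes down (0.785 = 45 degrees; stop at 1.25). The hinge has friction (0.3 N m) and the bar takes about 3 to 6 N to lift; follow the bar round its arc.
- bar (a point): Middle of the trough's rear bar: round, dark, 12 mm thick, 96 mm long, along the tipper's y. Level, it is 150 mm behind (tipper's -x) and 45 mm above the hinge, 130 mm above the counter; it turns with the trough about the hinge. Can be pinched from above, fingers closing along the tipper's x, and turns between them. The trough's rear wall is 48 mm ahead of it, its rim 23 mm lower.
- trough_floor (a point): Middle of the trough's inner floor. The steel trough is 122 mm long, 68 mm wide outside (62 inside), walls 3 mm thick and 47 mm high inside, with a closed rear end and an open front end. Level, its rim is 107 mm above the counter. The wet floor is slippery: the block begins to slide at about 15 to 25 degrees.
- lid_knob (a point): Middle of the black round knob of the loose lid: knob 24 mm diameter, 22 mm tall; this point is 23 mm above the lid's underside. Lid: flat steel plate 132 x 84 x 4 mm, 150 g, its long side (own x) along the tipper's x at the start, lying loose on the trough's rim.
- mat_top (a point): Centre of the upper face of the white plastic mat, 150 x 150 x 4 mm, fixed on the counter; its axes are its sides.
- ice_center (a point): Centre of the loose clear block of ice, 84 (own x) x 54 (own y) x 40 (own z) mm, about 170 g; its own z is up as it lies in the trough, with its x along the tipper's x. It normally lands flat in the tray.
- tray (a point): Middle of the catch tray's floor, 6 mm above the counter and 140 mm ahead of the hinge. Flat floor from 65 to 222 mm ahead of the hinge, 156 mm wide inside, steel walls 22 mm high on three sides.
- plate_top (a point): Centre of the upper face of the round flat metal loading plate, 140 mm diameter, 8 mm thick, fixed on the counter.
- cup_stack: Bystander: stack of white paper cups, 87 mm across, about 140 mm tall. Origin under its centre.
- syrup: Bystander: syrup bottle, 68 mm diameter, 270 mm tall with its spout. Origin under its centre.
- tumbler: Bystander: steel tumbler, 68 mm across, 70 mm tall. Origin under its centre.
Mind the look-alikes: they are no part of the job. What is shaped like the part that bears lid_knob but blue is not meant. Of the things shaped like the part that bears mat_top, the white one is meant.

How it is judged:
By the outcome, as a careful person would: the job done as asked, in the order asked, and still so for the second after the job is handed in, with the robot touching nothing.
It also fails if it takes over 72 s, if anything falls off the work surface, if the arm or the gripper's body presses on something with over 40 N, if the wrist force passes 120 N, or if a joint passes its speed limit or range.

### The arm

A 6-joint arm with a two-finger parallel gripper is mounted at the origin on the work surface. World frame = base frame: x ahead of the robot, y to its left, z up, the work surface at z = 0. Lengths are in mm, angles in rad, forces in N, time in s.
With the tool pointing down it reaches from about 275 to 975 mm from the base axis. Payload 8.4 kg.
Tool frame: the origin (TCP) lies on the centre line of the jaws, within the pads' length; the fingertips stand 22 mm ahead of it and the grasp point (between the pads) lies 3 mm ahead of it; z points along the fingers, y is the direction in which the jaws open and shut (so a half turn about z gives the same grasp; the last joint's range is limited). The gripper opens to 92 mm and grips with 3 to 60 N. Pads are 20 mm wide; open, the fingers measure 128 mm over their backs; the gripper's body (75 mm by 189 mm) begins 69 mm behind the grasp point.
Start: joints at [1.284, 0.353, 1.633, -0, 1.155, -0.002], TCP at [175.602, 599.827, 236.583] pointing down, gripper open.
Joint ranges: [-2.63, 2.63], [-0.92, 2.1], [0.06, 2.66], [-1.3, 4.44], [0, 2.69], [-3.02, 3.02]. Speed limits (rad/s): [2.22, 2.22, 2.79, 3.14, 3.14, 3.14].

### API

Orientations are given as a unit quaternion [x, y, z, w].
In Python, from workcell import manip gives the robot as it stands. The module is installed in compiled form; this text tells all that it offers.
- The arm moves only by the tool arm_command, never from a script. Its argument "series" is a list of rows, each an object of numbers: "wx", "wy", "wz": the turn, a rotation vector about the world's x, y, z normalised to -1 to 1, where 1 is 180 degrees; "tx", "ty", "tz": the shift along the world's x, y, z normalised to -1 to 1, where 1 is 120 mm; "grip": the finger opening in mm, from 0 to 91.9. A call has 1 to 12 rows; each row is the pose to reach, as a shift and turn from the pose commanded when the call began, turning the shorter way round; what a row does not reach only later rows make up. A row lasts 1/10 s, in which the tool goes at most 50 mm and 8.59 degrees, less where a joint would pass 70% of its speed; a pose out of reach is approached as far as the arm can. A call with a number of a shift or a turn outside -1 to 1 is refused whole. A call with a gripper value outside its range is refused whole. The fingers move at their own pace and stop on an object; "squeeze" is the grip in N (left out, the last holds). Time passes only in rows, so rows that repeat a pose let the fingers close. It gives the time, the measured TCP pose, the force and the opening at its end, in the units of the state.
- manip.get_state(): the state, without advancing time (a new reading comes with each control period).
- manip.snapshot(name): name is "scene" or "top" or "wrist"; returns the picture (384x512x3 uint8, blue, green, red); there is no depth.
- manip.camera_info(name): a dict with "K" (3x3 intrinsics, pixels), "k1" (the pictures are not rectified: a ray, as slopes to the right and down, at radius r is drawn at 1 + k1 r^2 times it, then the intrinsics apply), "eye" and "orientation" of the camera in the world; the wrist camera has in their place "T_tool_cam" (4x4, takes a point from camera to tool coordinates, whose origin is the TCP and whose axes are the flange's). Camera axes: x right, y down, z forward; pixel columns grow to the right and rows downward; lengths in mm; the calibration is good to about 2 mm. A picture is of the moment at which its call begins: read the wrist's pose just before it. camera_info takes no time and is no camera call.
- manip.finish_job(): hands the job in, once; it reports no verdict.
The state is a dict: "clock": time; "q": joint angles; "joint_velocities": joint speeds; "joint_efforts": joint torques, N m; "tcp_pos": TCP position; "orientation": TCP orientation; "contact_force": force on the tool from outside, world axes, zero at the start; "wrist_torque": the same for the moment, N m; "gripper_width": opening from 0.0 (shut) to 1.0 (fully open).
Only numpy, scipy, OpenCV 4.12 (cv2) and the standard library are available. Lean on these libraries where they do the work, as an engineer would, in place of code of your own. Each camera call takes 0.05 s, during which the arm holds its last target.

## Working session

There is one attempt and no reset: what is moved stays moved. The work goes in short steps, Python scripts to look and compute and a tool call to move; the robot and the scene stay as the last step left them, time stands still between calls to the robot, and variables do not carry over. Pictures are saved under pics/ and viewed, and the job is handed in when it is done.

Besides the shell and the picture viewer there is one more tool, called after "Emit:" as a command line: name --argument value ..., lists and objects as JSON in quotes. arm_command: Moves the arm, as the interface text tells. Its arguments: {"type":"object","properties":{"series":{"type":"array"},"squeeze":{"type":"number"}},"required":["series"]}

```bash
mkdir -p pics
python3 - <<'E'
from workcell import manip
import cv2
for n in ("scene","top","wrist"):
    print(n,manip.camera_info(n))
print(manip.get_state())
for n in ("scene","top"):
    cv2.imwrite(f"pics/{n}0.png",manip.snapshot(n))
E
```

```text
scene {'K': array([[434.61900401,   0.        , 253.44659767],
       [  0.        , 434.61900401, 191.71061564],
       [  0.        ,   0.        ,   1.        ]]), 'k1': 0.010090155949721154, 'eye': array([1560.37639704, -777.21396015,  996.97419699]), 'orientation': array([ 0.79280461,  0.39864863, -0.21904715, -0.40565806])}
top {'K': array([[400.30944311,   0.        , 255.76073263],
       [  0.        , 400.30944311, 197.09500547],
       [  0.        ,   0.        ,   1.        ]]), 'k1': -0.11277143518694972, 'eye': array([ 361.02187253,  -67.66259647, 1337.23412097]), 'orientation': array([ 0.70565589, -0.70456982,  0.04751581, -0.05808088])}
wrist {'K': array([[342.35913931,   0.        , 252.67532133],
       [  0.        , 342.35913931, 186.42698333],
       [  0.        ,   0.        ,   1.        ]]), 'k1': -0.0420723744850081, 'T_tool_cam': array([[-1.86495262e-04, -9.66149755e-01, -2.57981814e-01,
         7.17588855e+01],
       [ 9.99999391e-01, -4.60863740e-04,  1.00304838e-03,
        -1.39668277e-03],
       [-1.08798941e-03, -2.57981470e-01,  9.66149252e-01,
        -1.48226989e+02],
       [ 0.00000000e+00,  0.00000000e+00,  0.00000000e+00,
         1.00000000e+00]])}
{'clock': 0.0, 'q': array([ 1.28362253e+00,  3.53602437e-01,  1.63414691e+00,  2.29220748e-05,
        1.15519770e+00, -2.42325003e-03]), 'joint_velocities': array([-0.00018353,  0.00067398, -0.00142154, -0.00094598,  0.00257069,
        0.00026042]), 'joint_efforts': array([-9.86351261e-04, -5.93825912e+01, -3.34219015e+01,  6.95522153e-02,
        2.32060550e-02, -1.51672230e-04]), 'tcp_pos': array([175.44698598, 599.37670043, 235.88675979]), 'orientation': array([ 1.41899308e-01,  9.89880865e-01, -6.68594786e-04, -1.08087000e-04]), 'contact_force': array([-0.18024582, -0.23481387, -0.08552052]), 'wrist_torque': array([-0.01865607,  0.01620733, -0.01294032]), 'gripper_width': 1.001776310351879}
```

View pics/scene0.png

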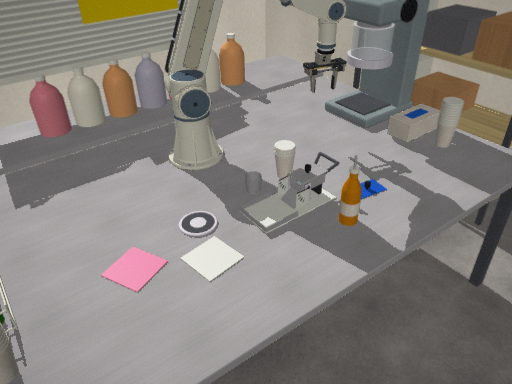

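View pics/top0.png

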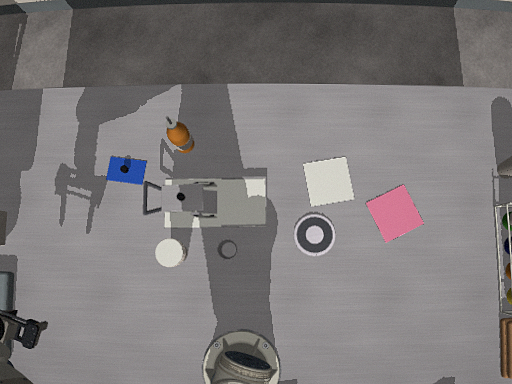

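The scene shows the tipper around scene px (290,200). In the top view the tipper spans about (165-268, 177-227), with the bar at the left (150,198) and the knob at (181,197). The white mat is at (329,182) and the round plate at (315,235). The syrup is at (180,135), the cups at (170,253) and the tumbler at (228,249). I'll zoom in for measurement.

```bash
cat > h.py <<'E'
import numpy as np, cv2
from workcell import manip
from scipy.spatial.transform import Rotation as R
def campose(n, st=None):
    ci=manip.camera_info(n)
    if n!="wrist": return ci,R.from_quat(ci["orientation"]).as_matrix(),np.array(ci["eye"])
    st=st or manip.get_state()
    Rt=R.from_quat(st["orientation"]).as_matrix(); T=ci["T_tool_cam"]
    return ci,Rt@T[:3,:3],Rt@T[:3,3]+st["tcp_pos"]
def ray(n,uv,st=None):
    ci,Rm,e=campose(n,st); K=ci["K"]
    d=np.array([(uv[0]-K[0,2])/K[0,0],(uv[1]-K[1,2])/K[1,1]]); s=d.copy()
    for _ in range(20): s=d/(1+ci["k1"]*(s@s))
    return e,Rm@np.array([s[0],s[1],1.])
def onz(n,uv,z,st=None):
    e,d=ray(n,uv,st); return e+d*(z-e[2])/d[2]
def proj(n,p,st=None):
    ci,Rm,e=campose(n,st); c=Rm.T@(np.array(p)-e); s=c[:2]/c[2]; s=s*(1+ci["k1"]*(s@s)); K=ci["K"]
    return np.array([K[0,0]*s[0]+K[0,2],K[1,1]*s[1]+K[1,2]])
def tri(n1,u1,n2,u2,s1=None,s2=None):
    a,d=ray(n1,u1,s1); b,f=ray(n2,u2,s2); d/=np.linalg.norm(d); f/=np.linalg.norm(f)
    t=np.linalg.lstsq(np.c_[d,-f],b-a,rcond=None)[0]; p=a+d*t[0]; q=b+f*t[1]
    return (p+q)/2,np.linalg.norm(p-q)
E
python3 - <<'E'
from h import *
a=cv2.imread("pics/top0.png"); c=a[110:270,130:350]
cv2.imwrite("pics/topc.png",cv2.resize(c,None,fx=3.6,fy=3.6,interpolation=cv2.INTER_CUBIC))
a=cv2.imread("pics/scene0.png"); c=a[130:280,170:390]
cv2.imwrite("pics/scenec.png",cv2.resize(c,None,fx=3.6,fy=3.6,interpolation=cv2.INTER_CUBIC))
for nm,uv,z in [("knobtop",(181,197),130),("mat",(329,182),4),("plate",(315,235),8),("bar",(147,198),130),("syr",(180,135),100),("cup",(170,253),140),("tum",(228,249),70),("blc",(165,178),6),("brc",(267,177),6),("bl2",(165,227),6),("br2",(267,226),6)]:
    print(nm,onz("top",uv,z).round(1))
E
```

```text
knobtop [543.  180.3 130. ]
mat [ 613.7 -295.7    4. ]
plate [ 434.2 -244.2    8. ]
bar [539.9 286.5 130. ]
syr [750.2 196.6 100. ]
cup [372.  206.9 140. ]
tum [386.4  38.6  70. ]
blc [627.4 263.2   6. ]
brc [630.4 -85.4   6. ]
bl2 [459.8 257.2   6. ]
br2 [464.2 -85.1   6. ]
```

View pics/topc.png

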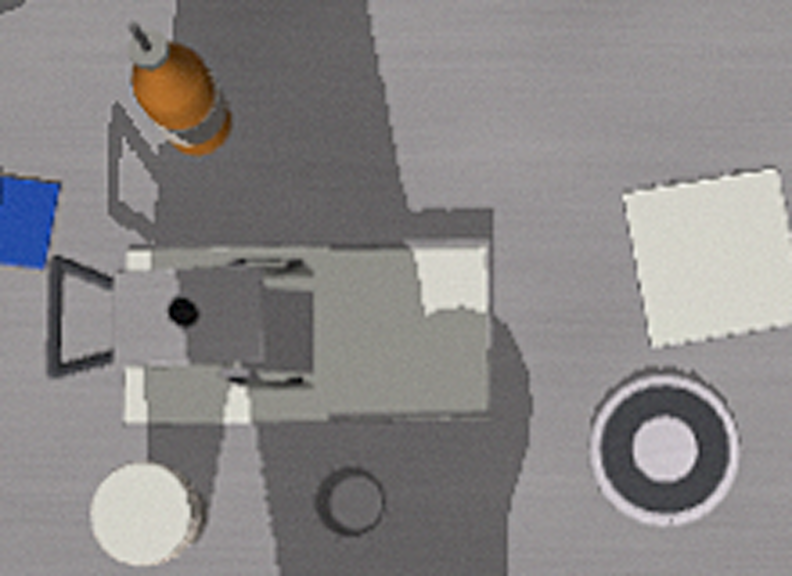

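View pics/scenec.png

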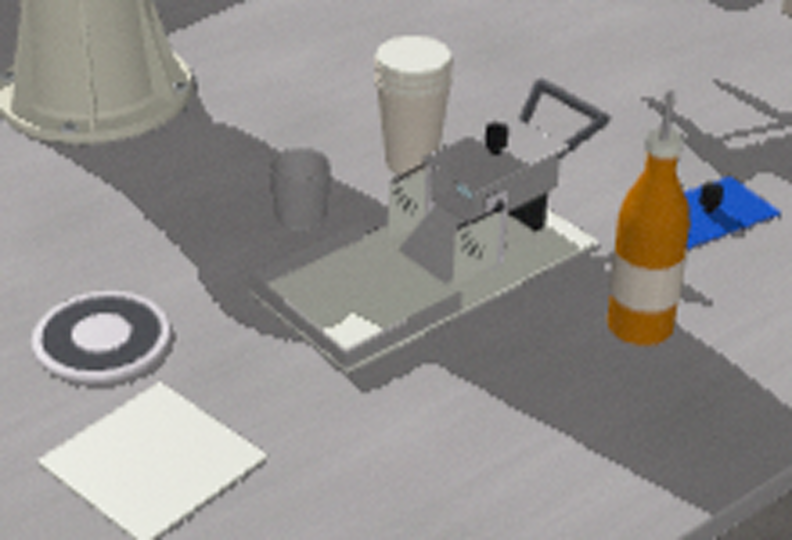

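Emit:
arm_command --series '[{"tx": 0.3, "ty": -0.3, "tz": 0.2}, {"tx": 0.6, "ty": -0.6, "tz": 0.4}, {"tx": 0.9, "ty": -1, "tz": 0.5, "wz": 0.045}, {"tx": 0.9, "ty": -1, "tz": 0.5, "wz": 0.09}]'

```text
validation failed for argument at $.se...
```

Emit:
arm_command --series '[{"tx": 0.3, "ty": -0.3}, {"tx": 0.6, "ty": -0.6}, {"tx": 0.9, "ty": -1}, {"tx": 0.9, "ty": -1}]'

```text
validation failed for argument at $.se...
```

Emit:
arm_command --series '[{"tx": 0.3, "ty": -0.3}, {"tx": 0.6, "ty": -0.6}, {"tx": 0.9, "ty": -1}, {"tx": 0.9, "ty": -1}]'

```text
validation failed for argument at $.se...
```

Emit:
arm_command --series '[{"tx": 0.2, "ty": -0.3}, {"tx": 0.35, "ty": -0.6}, {"tx": 0.4, "ty": -1}, {"tx": 0.4, "ty": -1}, {"tx": 0.4, "ty": -1}]'

```text
validation failed for argument at $.se...
```

Run:
```python
from h import *
import pickle
s=manip.get_state(); im=manip.snapshot("wrist"); cv2.imwrite("pics/w1.png",im); pickle.dump(s,open("w1.pkl","wb"))
print(s["clock"],s["tcp_pos"],s["orientation"],s["q"])
```

```text
0.1 [175.4770967  599.42578205 235.95630118] [ 1.41916325e-01  9.89878462e-01 -6.14989290e-04 -9.84771340e-05] [ 1.28360047e+00  3.53567985e-01  1.63403470e+00  1.90355808e-05
  1.15523550e+00 -2.40936224e-03]
```

View pics/w1.png

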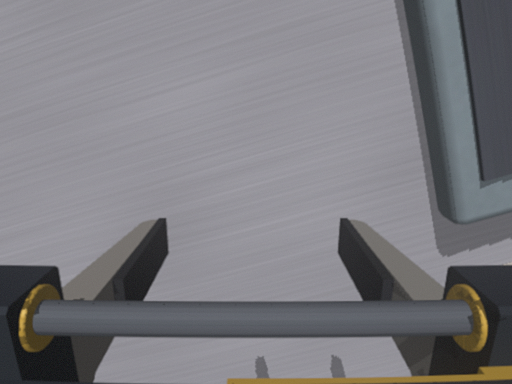

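The wrist view shows only counter, with the fingers at (165,220) and (340,220). The moves were refused, probably because every row needs all the keys.

Emit:
arm_command --series '[{"wx": 0, "wy": 0, "wz": 0, "tx": 0.3, "ty": -0.3, "tz": 0.2, "grip": 60}, {"wx": 0, "wy": 0, "wz": 0.03, "tx": 0.6, "ty": -0.6, "tz": 0.4, "grip": 60}, {"wx": 0, "wy": 0, "wz": 0.09, "tx": 0.9, "ty": -1, "tz": 0.5, "grip": 60}, {"wx": 0, "wy": 0, "wz": 0.09, "tx": 0.9, "ty": -1, "tz": 0.5, "grip": 60}]'

```text
clock: 0.55
tcp_pos: [285.4, 477.6, 297.7]
orientation: [-0.001, 1.0, 0.0, 0.001]
contact_force: [-0.5, 0.1, -0.1]
gripper_width: 0.675
```

Emit:
arm_command --series '[{"wx": 0, "wy": 0, "wz": 0, "tx": 0.4, "ty": -0.4, "tz": 0, "grip": 60}, {"wx": 0, "wy": 0, "wz": 0, "tx": 0.7, "ty": -0.7, "tz": 0, "grip": 60}, {"wx": 0, "wy": 0, "wz": 0, "tx": 1, "ty": -1, "tz": 0, "grip": 60}, {"wx": 0, "wy": 0, "wz": 0, "tx": 1, "ty": -1, "tz": 0, "grip": 60}]'

```text
clock: 0.95
tcp_pos: [405.8, 356.9, 296.5]
orientation: [0.002, 1.0, -0.0, 0.0]
contact_force: [0.8, 0.5, 0.4]
gripper_width: 0.651
```

Emit:
arm_command --series '[{"wx": 0, "wy": 0, "wz": 0, "tx": 0.4, "ty": -0.4, "tz": 0, "grip": 60}, {"wx": 0, "wy": 0, "wz": 0, "tx": 0.7, "ty": -0.7, "tz": 0, "grip": 60}, {"wx": 0, "wy": 0, "wz": 0, "tx": 0.9, "ty": -1, "tz": 0, "grip": 60}, {"wx": 0, "wy": 0, "wz": 0, "tx": 0.9, "ty": -1, "tz": 0, "grip": 60}]'

```text
clock: 1.35
tcp_pos: [513.8, 236.3, 296.3]
orientation: [0.003, 1.0, -0.001, 0.0]
contact_force: [0.5, -0.0, -0.1]
gripper_width: 0.651
```

Emit:
arm_command --series '[{"wx": 0, "wy": 0, "wz": 0, "tx": 0.2, "ty": -0.4, "tz": 0, "grip": 60}, {"wx": 0, "wy": 0, "wz": 0, "tx": 0.2, "ty": -0.6, "tz": 0, "grip": 60}, {"wx": 0, "wy": 0, "wz": 0, "tx": 0.2, "ty": -0.6, "tz": 0, "grip": 60}, {"wx": 0, "wy": 0, "wz": 0, "tx": 0.2, "ty": -0.6, "tz": 0, "grip": 60}]'

```text
clock: 1.75
tcp_pos: [535.3, 168.1, 296.5]
orientation: [0.002, 1.0, 0.0, -0.0]
contact_force: [-0.5, -0.8, -0.2]
gripper_width: 0.652
```

```bash
cat > shot.py <<'E'
import sys,pickle
from h import *
n,cam=sys.argv[1],sys.argv[2]
s=manip.get_state(); im=manip.snapshot(cam); cv2.imwrite(f"pics/{n}.png",im); pickle.dump(s,open(n+".pkl","wb"))
print(s["clock"],s["tcp_pos"].round(1),s["orientation"].round(4),s["q"].round(3),s["contact_force"].round(1),s["gripper_width"])
E
python3 shot.py w2 wrist
```

```text
1.75 [535.3 168.1 296.5] [ 1.7e-03  1.0e+00  3.0e-04 -2.0e-04] [ 3.010e-01  2.000e-01  1.703e+00  1.000e-03  1.238e+00 -1.266e+00] [-0.5 -0.8 -0.2] 0.6517160815436921
```

View pics/w2.png

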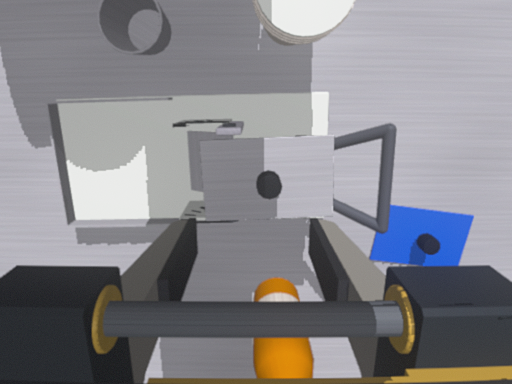

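The wrist view shows the knob at (268,184), the lid corners at about (201,140), (332,136), (335,217) and (204,220), and the bar running from (391,128) to (383,229). The base's rear edge is at (328,94).

Run:
```python
from h import *
import pickle
s=pickle.load(open("w2.pkl","rb")); im=cv2.imread("pics/w2.png"); g=im.max(2)
m=(g<35).astype(np.uint8); m[:150]=0; m[215:]=0; m[:,:245]=0; m[:,295:]=0
M=cv2.moments(m,True); k=(M['m10']/M['m00'],M['m01']/M['m00']); print("knob px",k,M['m00'])
for z in(130,141): print("knob",z,onz("wrist",k,z,s).round(1))
L=[onz("wrist",u,111,s) for u in((201,140),(332,136),(335,217),(204,220))]
print(np.round(L,1),np.mean(L,0).round(1),[np.linalg.norm(L[i]-L[i-1]).round(1) for i in range(4)])
b=[onz("wrist",u,130,s) for u in((391,128),(383,229))]; print("bar",np.round(b,1),np.linalg.norm(b[0]-b[1]),np.mean(b,0))
for u in((328,94),(52,104),(70,224)): print("base",onz("wrist",u,6,s).round(1))
# top cam
t=cv2.imread("pics/top0.png"); hsv=cv2.cvtColor(t,cv2.COLOR_BGR2HSV)
w=((hsv[...,1]<40)&(hsv[...,2]>200)).astype(np.uint8)
n,lab,st,ce=cv2.connectedComponentsWithStats(w)
for i in range(1,n):
    if st[i,4]>60:
        c=max(cv2.findContours((lab==i).astype(np.uint8),0,2)[0],key=cv2.contourArea); r=cv2.minAreaRect(c)
        print(st[i],ce[i].round(1),r)
        if r[1][0]>30: print([onz("top",q,4).round(1) for q in cv2.boxPoints(r)],onz("top",ce[i],4),onz("top",r[0],8))
```

```text
Traceback (most recent call last):
ZeroDivisionError: float division by zero
```

Run:
```python
from h import *
import pickle
s=pickle.load(open("w2.pkl","rb")); im=cv2.imread("pics/w2.png"); g=im.max(2)
print(g[184,268],g[160,230])
m=(g<60).astype(np.uint8); m[:150]=0; m[215:]=0; m[:,:245]=0; m[:,295:]=0
M=cv2.moments(m,True); k=(M['m10']/M['m00'],M['m01']/M['m00']); print("knob px",k,M['m00'])
for z in(130,141): print("knob",z,onz("wrist",k,z,s).round(1))
L=[onz("wrist",u,111,s) for u in((201,140),(332,136),(335,217),(204,220))]
print(np.round(L,1),np.mean(L,0).round(1),[np.linalg.norm(L[i]-L[i-1]).round(1) for i in range(4)])
b=[onz("wrist",u,130,s) for u in((391,128),(383,229))]; print("bar",np.round(b,1),np.linalg.norm(b[0]-b[1]),np.mean(b,0))
for u in((328,94),(52,104),(70,224)): print("base",onz("wrist",u,6,s).round(1))
t=cv2.imread("pics/top0.png"); hsv=cv2.cvtColor(t,cv2.COLOR_BGR2HSV)
w=((hsv[...,1]<40)&(hsv[...,2]>195)).astype(np.uint8)
n,lab,st,ce=cv2.connectedComponentsWithStats(w)
for i in range(1,n):
    if st[i,4]>60:
        c=max(cv2.findContours((lab==i).astype(np.uint8),0,2)[0],key=cv2.contourArea); r=cv2.minAreaRect(c)
        print(st[i],ce[i].round(1),r)
        if r[1][0]>30: print([onz("top",q,4).round(1) for q in cv2.boxPoints(r)],onz("top",ce[i],4),onz("top",r[0],8))
```

```text
66 133
knob px (262.5882352941176, 183.59477124183007) 153.0
knob 130 [544.9 177.7 130. ]
knob 141 [542.  177.3 141. ]
[[505.6 118.  111. ]
 [502.1 245.7 111. ]
 [585.8 253.5 111. ]
 [588.5 117.6 111. ]] [545.5 183.7 111. ] [np.float64(82.9), np.float64(127.7), np.float64(84.1), np.float64(135.9)]
bar [[492.6 295.4 130. ]
 [591.8 297.4 130. ]] 99.24850781268559 [542.22212117 296.39214769 130.        ]
base [462.1 262.4   6. ]
base [471.7 -85.3   6. ]
base [633.5 -84.6   6. ]
[ 303  157   51   49 1860] [328.  181.1] ((328.27996826171875, 181.12411499023438), (43.29227828979492, 44.345706939697266), 80.21759033203125)
[array([ 677.6, -207.5,    4. ]), array([ 704.6, -358.5,    4. ]), array([ 556.5, -378.6,    4. ]), array([ 530.9, -230. ,    4. ])] [ 616.9302543  -292.47052935    4.        ] [ 615.94193747 -292.67440806    8.        ]
[245 179  20  18 296] [255.1 186.9] ((254.5, 187.5), (17.0, 19.0), 90.0)
[165 212   6  15  79] [167.2 219.4] ((167.5, 219.0), (14.0, 5.0), 90.0)
[311 215  24  41 105] [326.6 236. ] ((324.0843505859375, 233.5623321533203), (40.5958366394043, 20.372089385986328), 81.46923065185547)
[array([ 501.3, -232.5,    4. ]), array([ 511.4, -300.4,    4. ]), array([ 377.6, -317.6,    4. ]), array([ 367.8, -250.4,    4. ])] [ 431.00178952 -283.49200712    4.        ] [ 438.91952938 -274.55714017    8.        ]
[295 216  21  40  93] [301.7 239.3] ((303.4391784667969, 236.61485290527344), (39.61449432373047, 17.415821075439453), 81.02737426757812)
[array([ 489.8, -167.9,    4. ]), array([ 499. , -225.6,    4. ]), array([ 368.9, -244.2,    4. ]), array([ 360.1, -187.2,    4. ])] [ 420.16595473 -200.28644296    4.        ] [ 428.89794211 -205.76590918    8.        ]
[306 226  17  17 211] [314.3 234.4] ((314.25, 234.25), (16.26345443725586, 15.55634880065918), 45.0)
[155 239  28  28 597] [168.5 252.4] ((168.5, 252.5), (27.0, 27.0), 90.0)
```

Emit:
arm_command --series '[{"wx": 0, "wy": 0, "wz": 0.006, "tx": 0.08, "ty": 0.115, "tz": -0.3, "grip": 60}, {"wx": 0, "wy": 0, "wz": 0.006, "tx": 0.08, "ty": 0.115, "tz": -0.6, "grip": 60}, {"wx": 0, "wy": 0, "wz": 0.006, "tx": 0.08, "ty": 0.115, "tz": -0.8, "grip": 60}, {"wx": 0, "wy": 0, "wz": 0.006, "tx": 0.08, "ty": 0.115, "tz": -0.8, "grip": 60}]'

```text
clock: 2.2
tcp_pos: [542.6, 182.5, 197.3]
orientation: [-0.009, 1.0, -0.001, -0.003]
contact_force: [-0.1, 0.1, -0.1]
gripper_width: 0.659
```

```bash
python3 shot.py w3 wrist
```

```text
2.2 [542.6 182.5 197.3] [-9.3e-03  1.0e+00 -8.0e-04 -3.0e-03] [ 0.322  0.316  1.781  0.     1.05  -1.268] [-0.1  0.1 -0.1] 0.6589611672959287
```

View pics/w3.png

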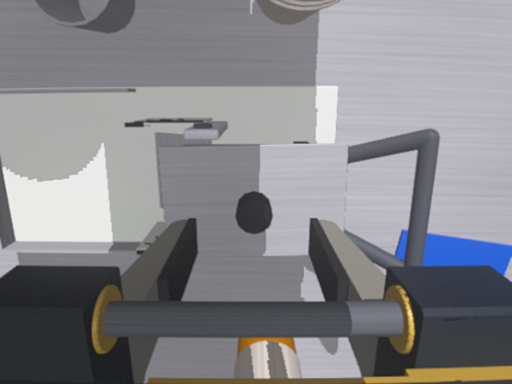

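The knob is at (254,212), almost centred between the fingers at (197,315), and the bar is clear to the right.

Run:
```python
from h import *
import pickle
s=pickle.load(open("w3.pkl","rb"))
print(onz("wrist",(254,212),134,s),onz("wrist",(254,212),141,s))
for a in ((159,146),(348,146),(164,252)): print(onz("wrist",a,111,s))
a,b=(429,135),(414,262); print(onz("wrist",a,130,s),onz("wrist",b,130,s))
```

```text
[544.25128233 183.32302923 134.        ] [541.85515637 183.25282345 141.        ]
[505.37619792 117.03803515 111.        ]
[502.9633018  247.51934691 111.        ]
[585.07647833 116.68306091 111.        ]
[492.26866737 293.42443453 130.        ] [580.65390402 296.10208022 130.        ]
```

Emit:
arm_command --series '[{"wx": 0, "wy": 0, "wz": 0, "tx": 0.01, "ty": 0, "tz": -0.3, "grip": 60}, {"wx": 0, "wy": 0, "wz": 0, "tx": 0.01, "ty": 0, "tz": -0.52, "grip": 60}, {"wx": 0, "wy": 0, "wz": 0, "tx": 0.01, "ty": 0, "tz": -0.52, "grip": 60}, {"wx": 0, "wy": 0, "wz": 0, "tx": 0.01, "ty": 0, "tz": -0.52, "grip": 60}]' --squeeze 20

```text
clock: 2.65
tcp_pos: [547.1, 182.4, 139.8]
orientation: [-0.009, 1.0, 0.0, 0.001]
contact_force: [0.6, 0.9, 0.2]
gripper_width: 0.652
```

Emit:
arm_command --series '[{"wx": 0, "wy": 0, "wz": 0, "tx": -0.015, "ty": 0, "tz": -0.03, "grip": 60}, {"wx": 0, "wy": 0, "wz": 0, "tx": -0.015, "ty": 0, "tz": -0.03, "grip": 5}, {"wx": 0, "wy": 0, "wz": 0, "tx": -0.015, "ty": 0, "tz": -0.03, "grip": 5}, {"wx": 0, "wy": 0, "wz": 0, "tx": -0.015, "ty": 0, "tz": -0.03, "grip": 5}, {"wx": 0, "wy": 0, "wz": 0, "tx": -0.015, "ty": 0, "tz": -0.03, "grip": 5}, {"wx": 0, "wy": 0, "wz": 0, "tx": -0.015, "ty": 0, "tz": -0.03, "grip": 5}]' --squeeze 20

```text
clock: 3.25
tcp_pos: [544.7, 181.7, 134.8]
orientation: [-0.008, 1.0, 0.0, 0.0]
contact_force: [-0.6, -0.8, 2.4]
gripper_width: 0.261
```

Emit:
arm_command --series '[{"wx": 0, "wy": 0, "wz": 0, "tx": 0, "ty": 0, "tz": 0.15, "grip": 5}, {"wx": 0, "wy": 0, "wz": 0, "tx": 0, "ty": 0, "tz": 0.4, "grip": 5}, {"wx": 0, "wy": 0, "wz": 0, "tx": 0, "ty": 0, "tz": 0.6, "grip": 5}, {"wx": 0, "wy": 0, "wz": 0, "tx": 0.05, "ty": -0.25, "tz": 0.6, "grip": 5}, {"wx": 0, "wy": 0, "wz": 0.02, "tx": 0.1, "ty": -0.5, "tz": 0.6, "grip": 5}, {"wx": 0, "wy": 0, "wz": 0.03, "tx": 0.15, "ty": -0.75, "tz": 0.6, "grip": 5}, {"wx": 0, "wy": 0, "wz": 0.05, "tx": 0.2, "ty": -1, "tz": 0.6, "grip": 5}]'

```text
clock: 3.95
tcp_pos: [568.5, 60.5, 206.5]
orientation: [-0.088, 0.996, -0.0, -0.0]
contact_force: [0.4, 1.0, -2.1]
gripper_width: 0.256
```

Emit:
arm_command --series '[{"wx": 0, "wy": 0, "wz": 0, "tx": 0.05, "ty": -0.33, "tz": 0, "grip": 5}, {"wx": 0, "wy": 0, "wz": 0, "tx": 0.1, "ty": -0.66, "tz": 0, "grip": 5}, {"wx": 0, "wy": 0, "wz": 0, "tx": 0.15, "ty": -1, "tz": 0, "grip": 5}, {"wx": 0, "wy": 0, "wz": 0, "tx": 0.15, "ty": -1, "tz": 0, "grip": 5}]'

```text
clock: 4.35
tcp_pos: [587.0, -62.6, 206.4]
orientation: [-0.085, 0.996, -0.001, 0.0]
contact_force: [0.3, 1.0, -1.3]
gripper_width: 0.26
```

Emit:
arm_command --series '[{"wx": 0, "wy": 0, "wz": 0, "tx": 0.05, "ty": -0.33, "tz": 0, "grip": 5}, {"wx": 0, "wy": 0, "wz": 0, "tx": 0.1, "ty": -0.66, "tz": 0, "grip": 5}, {"wx": 0, "wy": 0, "wz": 0, "tx": 0.15, "ty": -1, "tz": 0, "grip": 5}, {"wx": 0, "wy": 0, "wz": 0, "tx": 0.15, "ty": -1, "tz": 0, "grip": 5}]'

```text
clock: 4.75
tcp_pos: [605.1, -182.0, 206.3]
orientation: [-0.085, 0.996, -0.001, 0.0]
contact_force: [-0.1, 0.6, -1.9]
gripper_width: 0.256
```

```bash
python3 shot.py w4 wrist; python3 shot.py s4 scene;python3 - <<'E'
import cv2,numpy as np
a=cv2.imread('pics/w4.png');b=cv2.imread('pics/s4.png')[120:312,130:386]
cv2.imwrite('pics/c4.png',np.hstack([cv2.resize(a,(400,300)),cv2.resize(b,(400,300))]))
E
```

```text
4.75 [ 605.1 -182.   206.3] [-8.540e-02  9.963e-01 -7.000e-04  2.000e-04] [-2.940e-01  3.920e-01  1.647e+00 -1.000e-03  1.102e+00 -2.035e+00] [-0.1  0.6 -1.9] 0.25566160670444243
4.8 [ 604.5 -179.8  206.1] [-8.540e-02  9.963e-01  1.000e-04 -3.000e-04] [-0.292  0.391  1.649 -0.     1.102 -2.033] [ 0.3 -0.2 -0.8] 0.24977953256468094
```

View pics/c4.png

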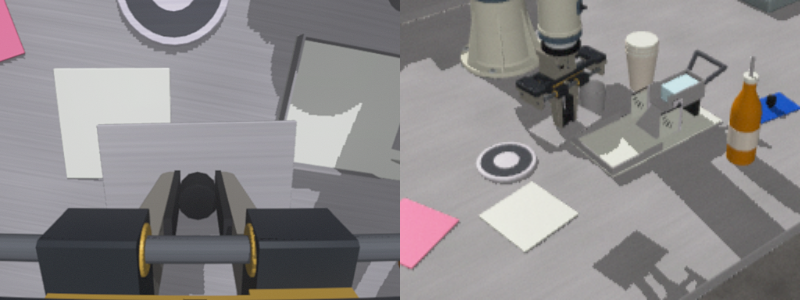

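The lid hangs level between the fingers, the mat shows at (55-170, 68-178) in the left half, and the ice is uncovered in the trough.

Run:
```python
from h import *
import pickle
s=pickle.load(open("w4.pkl","rb"));im=cv2.imread("pics/w4.png");
P=[onz("wrist",u,4,s) for u in((70.4,89.6),(217.6,88),(82,228))]
print(np.round(P,1), [np.linalg.norm(P[0]-P[i]) for i in(1,2)], (P[1]+P[2])/2, R.from_quat(s["orientation"]).as_matrix()[:,1])
d=P[1]-P[0];print("ang",np.degrees(np.arctan2(d[1],d[0]))-90)
```

```text
[[ 559.  -375.3    4. ]
 [ 533.5 -229.8    4. ]
 [ 706.  -356.9    4. ]] [np.float64(147.6650060744457), np.float64(148.1463479926357)] [ 619.74357459 -293.36810284    4.        ] [-0.17019452  0.98540942 -0.00145259]
ang 9.948745880608683
```

Emit:
arm_command --series '[{"wx": 0, "wy": 0, "wz": 0, "tx": 0.05, "ty": -0.35, "tz": 0, "grip": 5}, {"wx": 0, "wy": 0, "wz": 0, "tx": 0.12, "ty": -0.7, "tz": -0.1, "grip": 5}, {"wx": 0, "wy": 0, "wz": 0, "tx": 0.12, "ty": -0.93, "tz": -0.4, "grip": 5}, {"wx": 0, "wy": 0, "wz": 0, "tx": 0.12, "ty": -0.93, "tz": -0.8, "grip": 5}, {"wx": 0, "wy": 0, "wz": 0, "tx": 0.12, "ty": -0.93, "tz": -1, "grip": 5}, {"wx": 0, "wy": 0, "wz": 0, "tx": 0.12, "ty": -0.93, "tz": -1, "grip": 5}]'

```text
clock: 5.45
tcp_pos: [616.3, -287.1, 82.2]
orientation: [-0.087, 0.996, 0.002, -0.003]
contact_force: [0.4, 0.7, -1.7]
gripper_width: 0.257
```

Emit:
arm_command --series '[{"wx": 0, "wy": 0, "wz": 0, "tx": 0, "ty": 0, "tz": -0.2, "grip": 5}, {"wx": 0, "wy": 0, "wz": 0, "tx": 0, "ty": 0, "tz": -0.3, "grip": 5}, {"wx": 0, "wy": 0, "wz": 0, "tx": 0, "ty": 0, "tz": -0.34, "grip": 5}, {"wx": 0, "wy": 0, "wz": 0, "tx": 0, "ty": 0, "tz": -0.34, "grip": 5}]'

```text
clock: 5.85
tcp_pos: [619.2, -289.4, 46.2]
orientation: [-0.087, 0.996, 0.0, -0.0]
contact_force: [0.0, -0.2, -1.4]
gripper_width: 0.253
```

Emit:
arm_command --series '[{"wx": 0, "wy": 0, "wz": 0, "tx": 0, "ty": -0.03, "tz": -0.06, "grip": 5}, {"wx": 0, "wy": 0, "wz": 0, "tx": 0, "ty": -0.03, "tz": -0.09, "grip": 5}, {"wx": 0, "wy": 0, "wz": 0, "tx": 0, "ty": -0.03, "tz": -0.11, "grip": 5}, {"wx": 0, "wy": 0, "wz": 0, "tx": 0, "ty": -0.03, "tz": -0.11, "grip": 5}, {"wx": 0, "wy": 0, "wz": 0, "tx": 0, "ty": -0.03, "tz": -0.11, "grip": 5}]'

```text
clock: 6.35
tcp_pos: [619.0, -293.7, 32.7]
orientation: [-0.087, 0.996, -0.0, 0.0]
contact_force: [0.5, -0.3, -1.2]
gripper_width: 0.252
```

Emit:
arm_command --series '[{"wx": 0, "wy": 0, "wz": 0, "tx": 0, "ty": 0, "tz": -0.012, "grip": 5}, {"wx": 0, "wy": 0, "wz": 0, "tx": 0, "ty": 0, "tz": -0.012, "grip": 5}]'

```text
clock: 6.55
tcp_pos: [619.3, -293.7, 31.9]
orientation: [-0.087, 0.996, -0.0, 0.0]
contact_force: [-1.2, 0.8, 3.2]
gripper_width: 0.254
```

Contact is felt, so I'm opening and rising.

Emit:
arm_command --series '[{"wx": 0, "wy": 0, "wz": 0, "tx": 0, "ty": 0, "tz": 0, "grip": 60}, {"wx": 0, "wy": 0, "wz": 0, "tx": 0, "ty": 0, "tz": 0, "grip": 60}, {"wx": 0, "wy": 0, "wz": 0, "tx": 0, "ty": 0, "tz": 0, "grip": 60}, {"wx": 0, "wy": 0, "wz": 0, "tx": 0, "ty": 0, "tz": 0, "grip": 60}, {"wx": 0, "wy": 0, "wz": 0, "tx": 0, "ty": 0, "tz": 0.3, "grip": 60}, {"wx": 0, "wy": 0, "wz": 0, "tx": 0, "ty": 0, "tz": 0.6, "grip": 60}, {"wx": 0, "wy": 0, "wz": 0, "tx": 0, "ty": 0, "tz": 1, "grip": 60}, {"wx": 0, "wy": 0, "wz": 0, "tx": 0, "ty": 0, "tz": 1, "grip": 60}]'

```text
clock: 7.35
tcp_pos: [622.6, -295.3, 158.2]
orientation: [-0.087, 0.996, -0.003, 0.004]
contact_force: [0.2, -1.0, 0.8]
gripper_width: 0.653
```

Emit:
arm_command --series '[{"wx": 0, "wy": 0, "wz": 0, "tx": 0, "ty": 0.3, "tz": 0.3, "grip": 60}, {"wx": 0, "wy": 0, "wz": 0, "tx": -0.1, "ty": 0.6, "tz": 0.6, "grip": 60}, {"wx": 0, "wy": 0, "wz": -0.02, "tx": -0.2, "ty": 1, "tz": 0.7, "grip": 60}, {"wx": 0, "wy": 0, "wz": -0.05, "tx": -0.2, "ty": 1, "tz": 0.7, "grip": 60}, {"wx": 0, "wy": 0, "wz": -0.05, "tx": -0.2, "ty": 1, "tz": 0.7, "grip": 60}]'

```text
clock: 7.85
tcp_pos: [595.0, -172.3, 235.7]
orientation: [-0.009, 1.0, -0.0, 0.0]
contact_force: [-0.4, -1.2, 0.5]
gripper_width: 0.656
```

```bash
python3 shot.py w5 wrist
```

```text
7.85 [ 595.  -172.3  235.7] [-8.7e-03  1.0e+00 -1.0e-04  5.0e-04] [-0.284  0.345  1.648  0.     1.148 -1.872] [-0.4 -1.2  0.5] 0.6555356959177736
```

View pics/w5.png

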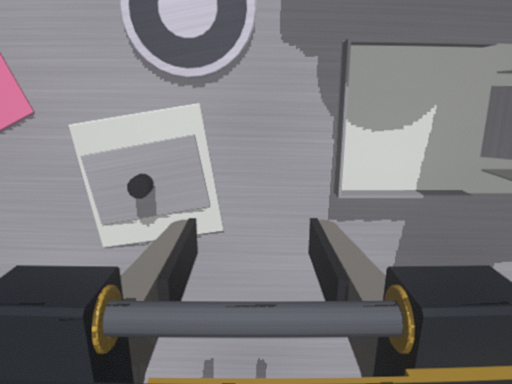

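The lid lies flat and knob up, centred on the mat (mat centre about (146,175) px). Next I go to the bar.

Emit:
arm_command --series '[{"wx": 0, "wy": 0, "wz": 0, "tx": -0.1, "ty": 0.35, "tz": 0, "grip": 40}, {"wx": 0, "wy": 0, "wz": 0, "tx": -0.2, "ty": 0.7, "tz": 0, "grip": 40}, {"wx": 0, "wy": 0, "wz": 0, "tx": -0.3, "ty": 1, "tz": 0, "grip": 40}, {"wx": 0, "wy": 0, "wz": 0, "tx": -0.3, "ty": 1, "tz": 0, "grip": 40}]'

```text
clock: 8.3
tcp_pos: [557.6, -51.2, 234.1]
orientation: [-0.011, 1.0, 0.001, -0.001]
contact_force: [0.1, -0.7, 0.1]
gripper_width: 0.432
```

Emit:
arm_command --series '[{"wx": 0, "wy": 0, "wz": 0, "tx": -0.1, "ty": 0.35, "tz": 0, "grip": 40}, {"wx": 0, "wy": 0, "wz": 0, "tx": -0.2, "ty": 0.7, "tz": 0, "grip": 40}, {"wx": 0, "wy": 0, "wz": 0, "tx": -0.13, "ty": 1, "tz": 0, "grip": 40}, {"wx": 0, "wy": 0, "wz": 0, "tx": -0.13, "ty": 1, "tz": 0, "grip": 40}]'

```text
clock: 8.7
tcp_pos: [544.6, 68.5, 234.7]
orientation: [-0.01, 1.0, 0.0, 0.0]
contact_force: [0.5, -1.1, -0.4]
gripper_width: 0.438
```

Emit:
arm_command --series '[{"wx": 0, "wy": 0, "wz": 0, "tx": 0, "ty": 0.35, "tz": 0, "grip": 40}, {"wx": 0, "wy": 0, "wz": 0, "tx": 0, "ty": 0.7, "tz": 0, "grip": 40}, {"wx": 0, "wy": 0, "wz": 0, "tx": 0, "ty": 1, "tz": 0, "grip": 40}, {"wx": 0, "wy": 0, "wz": 0, "tx": 0, "ty": 1, "tz": 0, "grip": 40}]'

```text
clock: 9.1
tcp_pos: [544.4, 188.3, 234.4]
orientation: [-0.01, 1.0, 0.0, -0.0]
contact_force: [0.1, -0.3, -0.6]
gripper_width: 0.437
```

Emit:
arm_command --series '[{"wx": 0, "wy": 0, "wz": 0, "tx": 0, "ty": 0.3, "tz": 0, "grip": 40}, {"wx": 0, "wy": 0, "wz": 0, "tx": 0, "ty": 0.6, "tz": 0, "grip": 40}, {"wx": 0, "wy": 0, "wz": 0, "tx": 0, "ty": 0.8, "tz": 0, "grip": 40}, {"wx": 0, "wy": 0, "wz": 0, "tx": 0, "ty": 0.8, "tz": 0, "grip": 40}, {"wx": 0, "wy": 0, "wz": 0, "tx": 0, "ty": 0.8, "tz": 0, "grip": 40}]'

```text
clock: 9.6
tcp_pos: [544.0, 280.8, 234.4]
orientation: [-0.009, 1.0, -0.001, -0.0]
contact_force: [0.1, -0.4, -0.1]
gripper_width: 0.432
```

```bash
python3 shot.py w6 wrist
```

```text
9.6 [544.  280.8 234.4] [-8.8e-03  1.0e+00 -7.0e-04 -4.0e-04] [ 4.740e-01  3.360e-01  1.663e+00 -1.000e-03  1.144e+00 -1.114e+00] [ 0.1 -0.4 -0.1] 0.4320355382668406
```

View pics/w6.png

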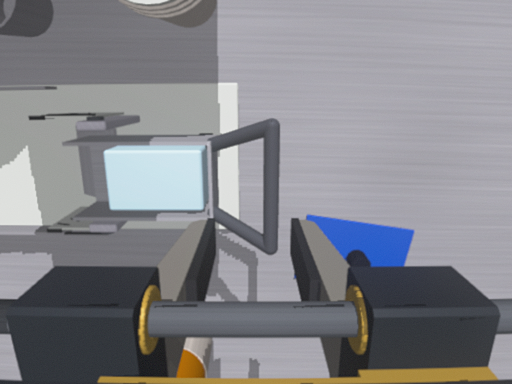

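The bar runs vertically from (273,125) to (270,248), and the ice is in the trough at (158,178).

Run:
```python
from h import *
import pickle
s=pickle.load(open("w6.pkl","rb"))
for u in ((273,126),(272,187),(270,248)): print(onz("wrist",u,130,s))
print(onz("wrist",(238,84),6,s),onz("wrist",(205,148),97,s),onz("wrist",(206,209),97,s),onz("wrist",(105,148),97,s),onz("wrist",(109,209),97,s))
# arc
for t in np.radians([0,11.25,22.5,33.75,45,45.5]):
    print(np.degrees(t), 150-150*np.cos(t)+45*np.sin(t), 150*np.sin(t)+45*np.cos(t)-45)
```

```text
[493.76828931 294.64219875 130.        ]
[539.90500479 295.36752753 130.        ]
[590.66820038 295.40334699 130.        ]
[460.85582288 263.66512603   6.        ] [515.81709605 240.13239746  97.        ] [569.77869364 240.03005884  97.        ] [517.06264565 155.29971627  97.        ] [571.42698186 153.80583818  97.        ]
0.0 0.0 0.0
11.25 11.66127243024121 28.39888592056461
22.5 28.63882457973603 53.97709381777136
33.75 50.28021864050031 75.75166750655487
45.0 75.75378797541251 92.88582233137674
45.5 76.95988056696052 93.52848426662052
```

Emit:
arm_command --series '[{"wx": 0, "wy": 0, "wz": 0, "tx": -0.012, "ty": 0.118, "tz": 0, "grip": 40}, {"wx": 0, "wy": 0, "wz": 0, "tx": -0.012, "ty": 0.118, "tz": -0.25, "grip": 40}, {"wx": 0, "wy": 0, "wz": 0, "tx": -0.012, "ty": 0.118, "tz": -0.5, "grip": 40}, {"wx": 0, "wy": 0, "wz": 0, "tx": -0.012, "ty": 0.118, "tz": -0.7, "grip": 40}, {"wx": 0, "wy": 0, "wz": 0, "tx": -0.012, "ty": 0.118, "tz": -0.83, "grip": 40}, {"wx": 0, "wy": 0, "wz": 0, "tx": -0.012, "ty": 0.118, "tz": -0.83, "grip": 40}, {"wx": 0, "wy": 0, "wz": 0, "tx": -0.012, "ty": 0.118, "tz": -0.83, "grip": 40}]'

```text
clock: 10.35
tcp_pos: [542.4, 296.7, 136.1]
orientation: [-0.008, 1.0, 0.0, 0.0]
contact_force: [-0.3, -0.5, 0.5]
gripper_width: 0.44
```

Emit:
arm_command --series '[{"wx": 0, "wy": 0, "wz": 0, "tx": 0, "ty": -0.01, "tz": -0.025, "grip": 40}, {"wx": 0, "wy": 0, "wz": 0, "tx": 0, "ty": -0.01, "tz": -0.025, "grip": 0}, {"wx": 0, "wy": 0, "wz": 0, "tx": 0, "ty": -0.01, "tz": -0.025, "grip": 0}, {"wx": 0, "wy": 0, "wz": 0, "tx": 0, "ty": -0.01, "tz": -0.025, "grip": 0}, {"wx": 0, "wy": 0, "wz": 0, "tx": 0, "ty": -0.01, "tz": -0.025, "grip": 0}, {"wx": 0, "wy": 0, "wz": 0, "tx": 0, "ty": -0.01, "tz": -0.025, "grip": 0}]' --squeeze 25

```text
clock: 10.95
tcp_pos: [542.1, 294.5, 132.9]
orientation: [-0.009, 1.0, -0.001, 0.0]
contact_force: [0.1, -5.2, 2.2]
gripper_width: 0.125
```

Run:
```python
import numpy as np
def p(t): t=np.radians(t); return np.array([150-150*np.cos(t)+45*np.sin(t),150*np.sin(t)+45*np.cos(t)-45])
for a in(0,15,30):
    for k in range(1,13):
        if k%2==0:
            d=(p(a+k*1.25)-p(a))/120; print(a+k*1.25,"ty",-d[0].round(3),"tz",d[1].round(3))
    print()
```

```text
2.5 ty -0.018 tz 0.054
5.0 ty -0.037 tz 0.108
7.5 ty -0.06 tz 0.16
10.0 ty -0.084 tz 0.211
12.5 ty -0.111 tz 0.262
15.0 ty -0.14 tz 0.311

17.5 ty -0.031 tz 0.048
20.0 ty -0.064 tz 0.094
22.5 ty -0.099 tz 0.139
25.0 ty -0.136 tz 0.182
27.5 ty -0.175 tz 0.224
30.0 ty -0.215 tz 0.264

32.5 ty -0.042 tz 0.038
35.0 ty -0.086 tz 0.074
37.5 ty -0.132 tz 0.109
40.0 ty -0.179 tz 0.141
42.5 ty -0.227 tz 0.171
45.0 ty -0.276 tz 0.199
```

Emit:
arm_command --series '[{"wx": 0, "wy": 0, "wz": 0, "tx": 0, "ty": -0.017, "tz": 0.027, "grip": 0}, {"wx": 0, "wy": 0, "wz": 0, "tx": 0, "ty": -0.026, "tz": 0.054, "grip": 0}, {"wx": 0, "wy": 0, "wz": 0, "tx": 0, "ty": -0.036, "tz": 0.081, "grip": 0}, {"wx": 0, "wy": 0, "wz": 0, "tx": 0, "ty": -0.045, "tz": 0.108, "grip": 0}, {"wx": 0, "wy": 0, "wz": 0, "tx": 0, "ty": -0.056, "tz": 0.134, "grip": 0}, {"wx": 0, "wy": 0, "wz": 0, "tx": 0, "ty": -0.068, "tz": 0.16, "grip": 0}, {"wx": 0, "wy": 0, "wz": 0, "tx": 0, "ty": -0.08, "tz": 0.186, "grip": 0}, {"wx": 0, "wy": 0, "wz": 0, "tx": 0, "ty": -0.092, "tz": 0.211, "grip": 0}, {"wx": 0, "wy": 0, "wz": 0, "tx": 0, "ty": -0.105, "tz": 0.237, "grip": 0}, {"wx": 0, "wy": 0, "wz": 0, "tx": 0, "ty": -0.119, "tz": 0.262, "grip": 0}, {"wx": 0, "wy": 0, "wz": 0, "tx": 0.002, "ty": -0.133, "tz": 0.287, "grip": 0}, {"wx": 0, "wy": 0, "wz": 0, "tx": 0.002, "ty": -0.148, "tz": 0.311, "grip": 0}]'

```text
clock: 12.15
tcp_pos: [542.3, 278.2, 170.5]
orientation: [-0.008, 1.0, 0.001, 0.0]
contact_force: [2.4, 5.9, -3.5]
gripper_width: 0.117
```

Emit:
arm_command --series '[{"wx": 0, "wy": 0, "wz": 0, "tx": 0, "ty": -0.01, "tz": 0.024, "grip": 0}, {"wx": 0, "wy": 0, "wz": 0, "tx": 0, "ty": -0.026, "tz": 0.048, "grip": 0}, {"wx": 0, "wy": 0, "wz": 0, "tx": 0, "ty": -0.042, "tz": 0.071, "grip": 0}, {"wx": 0, "wy": 0, "wz": 0, "tx": 0, "ty": -0.059, "tz": 0.094, "grip": 0}, {"wx": 0, "wy": 0, "wz": 0, "tx": 0, "ty": -0.076, "tz": 0.117, "grip": 0}, {"wx": 0, "wy": 0, "wz": 0, "tx": 0, "ty": -0.094, "tz": 0.139, "grip": 0}, {"wx": 0, "wy": 0, "wz": 0, "tx": 0, "ty": -0.112, "tz": 0.161, "grip": 0}, {"wx": 0, "wy": 0, "wz": 0, "tx": 0, "ty": -0.131, "tz": 0.182, "grip": 0}, {"wx": 0, "wy": 0, "wz": 0, "tx": 0, "ty": -0.15, "tz": 0.203, "grip": 0}, {"wx": 0, "wy": 0, "wz": 0, "tx": 0, "ty": -0.17, "tz": 0.224, "grip": 0}, {"wx": 0, "wy": 0, "wz": 0, "tx": 0.002, "ty": -0.19, "tz": 0.244, "grip": 0}, {"wx": 0, "wy": 0, "wz": 0, "tx": 0.002, "ty": -0.21, "tz": 0.264, "grip": 0}]'

```text
clock: 13.35
tcp_pos: [542.7, 253.6, 202.7]
orientation: [-0.008, 1.0, 0.001, 0.001]
contact_force: [1.3, 8.4, -0.4]
gripper_width: 0.117
```

Emit:
arm_command --series '[{"wx": 0, "wy": 0, "wz": 0, "tx": 0, "ty": -0.021, "tz": 0.019, "grip": 0}, {"wx": 0, "wy": 0, "wz": 0, "tx": 0, "ty": -0.042, "tz": 0.038, "grip": 0}, {"wx": 0, "wy": 0, "wz": 0, "tx": 0, "ty": -0.064, "tz": 0.056, "grip": 0}, {"wx": 0, "wy": 0, "wz": 0, "tx": 0, "ty": -0.086, "tz": 0.074, "grip": 0}, {"wx": 0, "wy": 0, "wz": 0, "tx": 0, "ty": -0.109, "tz": 0.092, "grip": 0}, {"wx": 0, "wy": 0, "wz": 0, "tx": 0, "ty": -0.132, "tz": 0.109, "grip": 0}, {"wx": 0, "wy": 0, "wz": 0, "tx": 0, "ty": -0.155, "tz": 0.125, "grip": 0}, {"wx": 0, "wy": 0, "wz": 0, "tx": 0, "ty": -0.179, "tz": 0.141, "grip": 0}, {"wx": 0, "wy": 0, "wz": 0, "tx": 0, "ty": -0.203, "tz": 0.156, "grip": 0}, {"wx": 0, "wy": 0, "wz": 0, "tx": 0.002, "ty": -0.227, "tz": 0.171, "grip": 0}, {"wx": 0, "wy": 0, "wz": 0, "tx": 0.002, "ty": -0.25, "tz": 0.185, "grip": 0}, {"wx": 0, "wy": 0, "wz": 0, "tx": 0.002, "ty": -0.27, "tz": 0.198, "grip": 0}]'

```text
clock: 14.55
tcp_pos: [543.4, 222.2, 227.7]
orientation: [-0.008, 1.0, 0.002, 0.001]
contact_force: [-1.1, 11.6, 7.9]
gripper_width: 0.123
```

```bash
python3 shot.py s7 scene; python3 shot.py w7 wrist
python3 - <<'E'
import cv2,numpy as np
a=cv2.imread('pics/w7.png');b=cv2.imread('pics/s7.png')[150:240,240:360]
cv2.imwrite('pics/c7.png',np.hstack([cv2.resize(a,(400,300)),cv2.resize(b,(400,300),interpolation=cv2.INTER_CUBIC)]))
E
```

```text
14.55 [543.4 222.2 227.7] [-0.0082  1.      0.0023  0.0014] [ 0.384  0.301  1.729  0.004  1.108 -1.205] [-1.1 11.6  7.9] 0.1232941355913501
14.6 [543.4 221.8 228. ] [-0.0082  1.      0.0022  0.0014] [ 0.383  0.301  1.729  0.003  1.108 -1.205] [-2.2 10.3  8. ] 0.12619052556221638
```

View pics/c7.png

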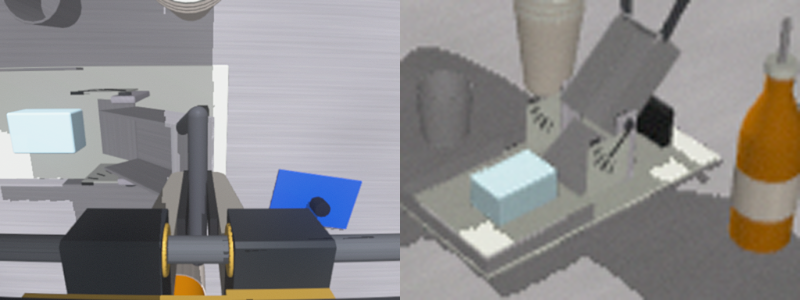

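The ice has slid out and lies flat in the tray (left half px (45,130)). The trough is tilted at about 45 degrees, and its near rear rim corner is at about (680,48) in the right half. I'll check the angle by casting rays onto the near wall's plane.

Run:
```python
from h import *
c=cv2.imread('pics/s7.png')[145:215,280:345]
cv2.imwrite('pics/c7b.png',cv2.resize(c,None,fx=8,fy=8,interpolation=cv2.INTER_CUBIC))
def onx(uv,x):
    e,d=ray("scene",uv); return e+d*(x-e[0])/d[0]
p=onx((324,164.4),577); r=p-np.array([577,144,85]); print(p,r)
a=np.degrees(np.arctan2(r[2],r[1])); lvl=np.degrees(np.arctan2(22,102)); print("angle",a-lvl, np.hypot(r[1],r[2]),np.hypot(22,102))
```

```text
[577.         235.46179637 138.51510353] [1.13686838e-13 9.14617964e+01 5.35151035e+01]
angle 18.16082080296458 105.96757287818104 104.34557968596465
```

View pics/c7b.png

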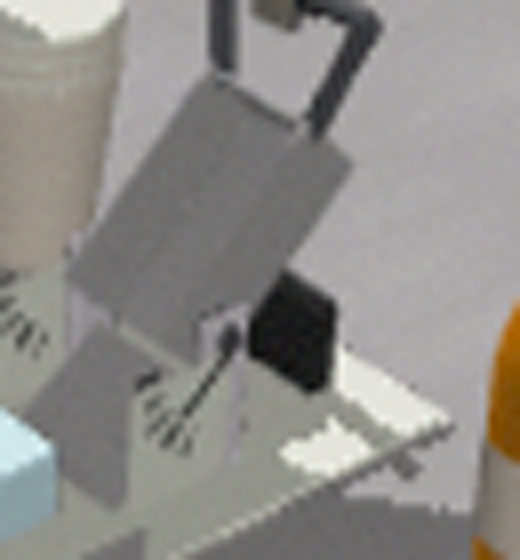

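Run:
```python
from h import *
def onx(uv,x):
    e,d=ray("scene",uv); return e+d*(x-e[0])/d[0]
f=lambda u,v:(u/8+280-.44,v/8+145-.44)
for x in (590,595):
    a=onx(f(230,341),x); b=onx(f(183,418),x); print(a,b,np.degrees(np.arctan2(a[2]-b[2],a[1]-b[1])))
    for uv in ((150,380),(155,395),(160,412),(165,425),(172,440),(182,447)):
        b=onx(f(*uv),x); print("  tick",uv,np.degrees(np.arctan2(a[2]-b[2],a[1]-b[1])).round(1),np.hypot(*(a-b)[1:]))
for x in (577,):
    for uv in ((350,157),(285,265)):
        p=onx(f(*uv),x); print(p, np.degrees(np.arctan2(p[2]-85,p[1]-144))+15.4,np.hypot(p[2]-85,p[1]-144))
```

```text
[590.         149.53318662  78.34808335] [590.         122.47140345  46.26978184] 49.84847009665675
  tick (150, 380) 1.3 48.68930537192506
  tick (155, 395) 13.7 46.522758809327314
  tick (160, 412) 28.1 47.18787420043039
  tick (165, 425) 39.3 49.26615102526449
  tick (172, 440) 51.6 53.577206306153826
  tick (182, 447) 61.3 55.79579097620727
[595.         144.75799242  83.08143279] [595.         117.83564887  51.1684192 ] 49.84847009665679
  tick (150, 380) 1.3 48.43842692145688
  tick (155, 395) 13.7 46.28304379280711
  tick (160, 412) 28.1 46.94473208390485
  tick (165, 425) 39.3 49.012300296950606
  tick (172, 440) 51.6 53.3011422630168
  tick (182, 447) 61.3 55.50829536550101
[577.         231.72668594 140.87180858] 47.89244822514673 104.00783826431311
[577.         194.42080563  95.63677355] 27.31245009009783 51.530559786487906
```

The scene rays are coarse, giving 46 to 50 degrees at about ±4, while the pinched bar's travel gives about 44. I'll nudge forward by about 1 degree and look at the pointer again, more closely.

Emit:
arm_command --series '[{"wx": 0, "wy": 0, "wz": 0, "tx": 0, "ty": -0.012, "tz": 0, "grip": 0}, {"wx": 0, "wy": 0, "wz": 0, "tx": 0, "ty": -0.02, "tz": 0, "grip": 0}, {"wx": 0, "wy": 0, "wz": 0, "tx": 0, "ty": -0.02, "tz": 0, "grip": 0}]'

```text
clock: 14.95
tcp_pos: [543.5, 220.5, 228.5]
orientation: [-0.008, 1.0, 0.003, 0.002]
contact_force: [-4.1, 13.1, 13.7]
gripper_width: 0.12
```

```bash
python3 shot.py s8 scene; python3 shot.py t8 top
python3 - <<'E'
import cv2,numpy as np
a=cv2.imread('pics/s8.png')[175:210,285:325]; b=cv2.imread('pics/t8.png')[170:230,130:210]
cv2.imwrite('pics/c8.png',np.hstack([cv2.resize(a,(400,350),interpolation=cv2.INTER_CUBIC),cv2.resize(b,(400,350),interpolation=cv2.INTER_CUBIC)]))
E
```

```text
14.95 [543.5 220.5 228.5] [-0.0081  1.      0.003   0.0016] [ 0.38   0.299  1.73   0.005  1.108 -1.209] [-4.1 13.1 13.7] 0.11954749606549998
15.0 [543.5 220.5 228.5] [-0.0082  1.      0.003   0.0017] [ 0.38   0.299  1.73   0.005  1.108 -1.209] [-3.1 12.8 14.1] 0.12118260705795818
```

View pics/c8.png

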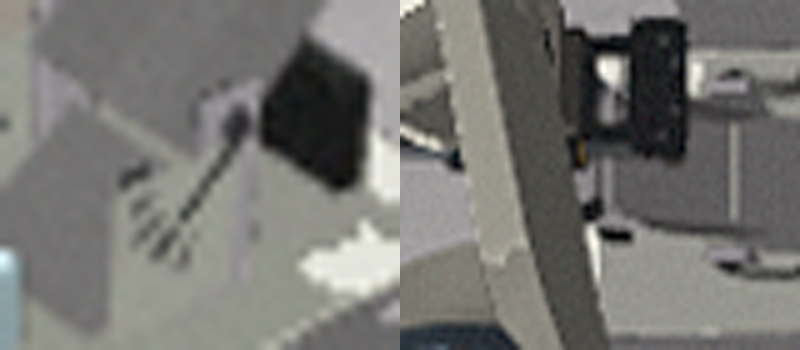

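Run:
```python
import numpy as np
from scipy.optimize import least_squares
P=np.array([(294.5,132.9),(278.2,170.5),(253.6,202.7),(221.8,228),(220.5,228.5)])-[0,3]
r=least_squares(lambda c:np.hypot(*(P-c).T)-156.6,[144,85]); print(r.x,r.fun)
a=np.degrees(np.arctan2(P[:,1]-r.x[1],P[:,0]-r.x[0]))-16.7; print(a,a-a[0])
c=r.x
r=least_squares(lambda c:np.hypot(*(P-c[:2]).T)-c[2],[144,85,156]); print(r.x,r.fun)
```

```text
[142.84648441  89.43256826] [ 0.35987329 -0.34668617 -0.3142114   0.28271471  0.06657099]
[-1.75923806 13.27492654 28.17399154 43.08378019 43.58665045] [ 0.         15.0341646  29.9332296  44.84301825 45.34588851]
[135.72492337  83.6881137  165.34648062] [ 0.0169476  -0.04802405  0.04182445  0.11640956 -0.12715756]
```

The pointer runs from (237,122) to the thick tick at (160,250), so it is on the mark. A circle fit of the bar's path gives 45.3 degrees. Now I hold.

Emit:
arm_command --series '[{"wx": 0, "wy": 0, "wz": 0, "tx": 0, "ty": 0, "tz": 0, "grip": 0}, {"wx": 0, "wy": 0, "wz": 0, "tx": 0, "ty": 0, "tz": 0, "grip": 0}, {"wx": 0, "wy": 0, "wz": 0, "tx": 0, "ty": 0, "tz": 0, "grip": 0}, {"wx": 0, "wy": 0, "wz": 0, "tx": 0, "ty": 0, "tz": 0, "grip": 0}, {"wx": 0, "wy": 0, "wz": 0, "tx": 0, "ty": 0, "tz": 0, "grip": 0}, {"wx": 0, "wy": 0, "wz": 0, "tx": 0, "ty": 0, "tz": 0, "grip": 0}, {"wx": 0, "wy": 0, "wz": 0, "tx": 0, "ty": 0, "tz": 0, "grip": 0}, {"wx": 0, "wy": 0, "wz": 0, "tx": 0, "ty": 0, "tz": 0, "grip": 0}, {"wx": 0, "wy": 0, "wz": 0, "tx": 0, "ty": 0, "tz": 0, "grip": 0}, {"wx": 0, "wy": 0, "wz": 0, "tx": 0, "ty": 0, "tz": 0, "grip": 0}, {"wx": 0, "wy": 0, "wz": 0, "tx": 0, "ty": 0, "tz": 0, "grip": 0}, {"wx": 0, "wy": 0, "wz": 0, "tx": 0, "ty": 0, "tz": 0, "grip": 0}]'

```text
clock: 16.25
tcp_pos: [543.5, 220.5, 228.5]
orientation: [-0.008, 1.0, 0.003, 0.002]
contact_force: [-3.3, 12.5, 14.2]
gripper_width: 0.12
```

Emit:
arm_command --series '[{"wx": 0, "wy": 0, "wz": 0, "tx": 0, "ty": 0, "tz": 0, "grip": 0}, {"wx": 0, "wy": 0, "wz": 0, "tx": 0, "ty": 0, "tz": 0, "grip": 0}, {"wx": 0, "wy": 0, "wz": 0, "tx": 0, "ty": 0, "tz": 0, "grip": 0}, {"wx": 0, "wy": 0, "wz": 0, "tx": 0, "ty": 0, "tz": 0, "grip": 0}, {"wx": 0, "wy": 0, "wz": 0, "tx": 0, "ty": 0, "tz": 0, "grip": 0}, {"wx": 0, "wy": 0, "wz": 0, "tx": 0, "ty": 0, "tz": 0, "grip": 0}, {"wx": 0, "wy": 0, "wz": 0, "tx": 0, "ty": 0, "tz": 0, "grip": 0}, {"wx": 0, "wy": 0, "wz": 0, "tx": 0, "ty": 0, "tz": 0, "grip": 0}, {"wx": 0, "wy": 0, "wz": 0, "tx": 0, "ty": 0, "tz": 0, "grip": 0}, {"wx": 0, "wy": 0, "wz": 0, "tx": 0, "ty": 0, "tz": 0, "grip": 0}, {"wx": 0, "wy": 0, "wz": 0, "tx": 0, "ty": 0, "tz": 0, "grip": 0}, {"wx": 0, "wy": 0, "wz": 0, "tx": 0, "ty": 0, "tz": 0, "grip": 0}]'

```text
clock: 17.45
tcp_pos: [543.5, 220.5, 228.5]
orientation: [-0.008, 1.0, 0.003, 0.002]
contact_force: [-3.8, 12.3, 14.2]
gripper_width: 0.125
```

Emit:
arm_command --series '[{"wx": 0, "wy": 0, "wz": 0, "tx": 0, "ty": 0.03, "tz": -0.012, "grip": 0}, {"wx": 0, "wy": 0, "wz": 0, "tx": 0, "ty": 0.054, "tz": -0.027, "grip": 0}, {"wx": 0, "wy": 0, "wz": 0, "tx": 0, "ty": 0.08, "tz": -0.042, "grip": 0}, {"wx": 0, "wy": 0, "wz": 0, "tx": 0, "ty": 0.105, "tz": -0.057, "grip": 0}, {"wx": 0, "wy": 0, "wz": 0, "tx": 0, "ty": 0.13, "tz": -0.073, "grip": 0}, {"wx": 0, "wy": 0, "wz": 0, "tx": 0, "ty": 0.154, "tz": -0.089, "grip": 0}, {"wx": 0, "wy": 0, "wz": 0, "tx": 0, "ty": 0.178, "tz": -0.106, "grip": 0}, {"wx": 0, "wy": 0, "wz": 0, "tx": 0, "ty": 0.202, "tz": -0.124, "grip": 0}, {"wx": 0, "wy": 0, "wz": 0, "tx": 0, "ty": 0.225, "tz": -0.142, "grip": 0}, {"wx": 0, "wy": 0, "wz": 0, "tx": 0, "ty": 0.247, "tz": -0.16, "grip": 0}, {"wx": 0, "wy": 0, "wz": 0, "tx": 0, "ty": 0.269, "tz": -0.179, "grip": 0}, {"wx": 0, "wy": 0, "wz": 0, "tx": -0.002, "ty": 0.29, "tz": -0.198, "grip": 0}]'

```text
clock: 18.65
tcp_pos: [542.9, 253.3, 203.3]
orientation: [-0.008, 1.0, 0.001, 0.001]
contact_force: [0.4, 3.5, 5.8]
gripper_width: 0.122
```

Emit:
arm_command --series '[{"wx": 0, "wy": 0, "wz": 0, "tx": 0, "ty": 0.02, "tz": -0.02, "grip": 0}, {"wx": 0, "wy": 0, "wz": 0, "tx": 0, "ty": 0.04, "tz": -0.04, "grip": 0}, {"wx": 0, "wy": 0, "wz": 0, "tx": 0, "ty": 0.06, "tz": -0.061, "grip": 0}, {"wx": 0, "wy": 0, "wz": 0, "tx": 0, "ty": 0.079, "tz": -0.082, "grip": 0}, {"wx": 0, "wy": 0, "wz": 0, "tx": 0, "ty": 0.098, "tz": -0.103, "grip": 0}, {"wx": 0, "wy": 0, "wz": 0, "tx": 0, "ty": 0.116, "tz": -0.125, "grip": 0}, {"wx": 0, "wy": 0, "wz": 0, "tx": 0, "ty": 0.134, "tz": -0.147, "grip": 0}, {"wx": 0, "wy": 0, "wz": 0, "tx": 0, "ty": 0.151, "tz": -0.17, "grip": 0}, {"wx": 0, "wy": 0, "wz": 0, "tx": 0, "ty": 0.168, "tz": -0.193, "grip": 0}, {"wx": 0, "wy": 0, "wz": 0, "tx": 0, "ty": 0.184, "tz": -0.216, "grip": 0}, {"wx": 0, "wy": 0, "wz": 0, "tx": 0, "ty": 0.2, "tz": -0.24, "grip": 0}, {"wx": 0, "wy": 0, "wz": 0, "tx": -0.002, "ty": 0.21, "tz": -0.264, "grip": 0}]'

```text
clock: 19.85
tcp_pos: [542.4, 278.4, 170.3]
orientation: [-0.008, 1.0, 0.001, 0.0]
contact_force: [-0.3, 7.3, 4.9]
gripper_width: 0.122
```

Emit:
arm_command --series '[{"wx": 0, "wy": 0, "wz": 0, "tx": 0, "ty": 0.015, "tz": -0.024, "grip": 0}, {"wx": 0, "wy": 0, "wz": 0, "tx": 0, "ty": 0.029, "tz": -0.049, "grip": 0}, {"wx": 0, "wy": 0, "wz": 0, "tx": 0, "ty": 0.043, "tz": -0.074, "grip": 0}, {"wx": 0, "wy": 0, "wz": 0, "tx": 0, "ty": 0.056, "tz": -0.1, "grip": 0}, {"wx": 0, "wy": 0, "wz": 0, "tx": 0, "ty": 0.068, "tz": -0.125, "grip": 0}, {"wx": 0, "wy": 0, "wz": 0, "tx": 0, "ty": 0.08, "tz": -0.151, "grip": 0}, {"wx": 0, "wy": 0, "wz": 0, "tx": 0, "ty": 0.092, "tz": -0.177, "grip": 0}, {"wx": 0, "wy": 0, "wz": 0, "tx": 0, "ty": 0.103, "tz": -0.203, "grip": 0}, {"wx": 0, "wy": 0, "wz": 0, "tx": 0, "ty": 0.112, "tz": -0.23, "grip": 0}, {"wx": 0, "wy": 0, "wz": 0, "tx": 0, "ty": 0.122, "tz": -0.257, "grip": 0}, {"wx": 0, "wy": 0, "wz": 0, "tx": 0, "ty": 0.131, "tz": -0.284, "grip": 0}, {"wx": 0, "wy": 0, "wz": 0, "tx": 0, "ty": 0.14, "tz": -0.305, "grip": 0}]'

```text
clock: 21.05
tcp_pos: [542.1, 294.4, 133.0]
orientation: [-0.008, 1.0, -0.0, -0.0]
contact_force: [0.4, 3.1, 1.7]
gripper_width: 0.119
```

Emit:
arm_command --series '[{"wx": 0, "wy": 0, "wz": 0, "tx": 0, "ty": 0, "tz": -0.015, "grip": 0}, {"wx": 0, "wy": 0, "wz": 0, "tx": 0, "ty": 0, "tz": -0.025, "grip": 0}, {"wx": 0, "wy": 0, "wz": 0, "tx": 0, "ty": 0, "tz": -0.025, "grip": 0}]'

```text
clock: 21.35
tcp_pos: [542.2, 294.4, 132.5]
orientation: [-0.008, 1.0, 0.0, 0.0]
contact_force: [-7.0, 0.2, 22.9]
gripper_width: 0.12
```

Emit:
arm_command --series '[{"wx": 0, "wy": 0, "wz": 0, "tx": 0, "ty": 0, "tz": 0.01, "grip": 0}, {"wx": 0, "wy": 0, "wz": 0, "tx": 0, "ty": 0, "tz": 0.02, "grip": 40}, {"wx": 0, "wy": 0, "wz": 0, "tx": 0, "ty": 0, "tz": 0.02, "grip": 40}, {"wx": 0, "wy": 0, "wz": 0, "tx": 0, "ty": 0, "tz": 0.02, "grip": 40}, {"wx": 0, "wy": 0, "wz": 0, "tx": 0, "ty": 0, "tz": 0.02, "grip": 40}, {"wx": 0, "wy": 0, "wz": 0, "tx": 0, "ty": 0, "tz": 0.3, "grip": 40}, {"wx": 0, "wy": 0, "wz": 0, "tx": 0, "ty": 0, "tz": 0.65, "grip": 40}, {"wx": 0, "wy": 0, "wz": 0, "tx": 0, "ty": 0, "tz": 1, "grip": 80}, {"wx": 0, "wy": 0, "wz": 0, "tx": 0, "ty": 0, "tz": 1, "grip": 80}]'

```text
clock: 22.25
tcp_pos: [544.9, 295.7, 256.2]
orientation: [-0.008, 1.0, 0.002, 0.004]
contact_force: [1.5, 0.3, 0.4]
gripper_width: 0.583
```

Emit:
arm_command --series '[{"wx": 0, "wy": 0, "wz": -0.04, "tx": 0, "ty": -0.3, "tz": 0, "grip": 80}, {"wx": 0, "wy": 0, "wz": -0.08, "tx": 0, "ty": -0.6, "tz": 0, "grip": 80}, {"wx": 0, "wy": 0, "wz": -0.12, "tx": 0, "ty": -0.9, "tz": 0, "grip": 80}, {"wx": 0, "wy": 0, "wz": -0.16, "tx": 0, "ty": -1, "tz": 0, "grip": 80}]'

```text
clock: 22.65
tcp_pos: [541.5, 171.5, 249.4]
orientation: [0.244, 0.97, -0.001, -0.0]
contact_force: [-0.3, 0.7, 0.4]
gripper_width: 0.875
```

Emit:
arm_command --series '[{"wx": 0, "wy": 0, "wz": -0.04, "tx": 0, "ty": -0.3, "tz": 0, "grip": 80}, {"wx": 0, "wy": 0, "wz": -0.08, "tx": 0, "ty": -0.6, "tz": 0, "grip": 80}, {"wx": 0, "wy": 0, "wz": -0.12, "tx": 0, "ty": -0.9, "tz": 0, "grip": 80}, {"wx": 0, "wy": 0, "wz": -0.16, "tx": 0, "ty": -1, "tz": 0, "grip": 80}]'

```text
clock: 23.05
tcp_pos: [541.5, 51.6, 249.4]
orientation: [0.477, 0.879, -0.001, -0.0]
contact_force: [-0.2, -0.1, -0.8]
gripper_width: 0.872
```

Emit:
arm_command --series '[{"wx": 0, "wy": 0, "wz": -0.04, "tx": 0, "ty": -0.1, "tz": 0, "grip": 80}, {"wx": 0, "wy": 0, "wz": -0.08, "tx": 0, "ty": -0.3, "tz": 0, "grip": 80}, {"wx": 0, "wy": 0, "wz": -0.12, "tx": 0, "ty": -0.3, "tz": 0, "grip": 80}, {"wx": 0, "wy": 0, "wz": -0.16, "tx": 0, "ty": -0.3, "tz": 0, "grip": 80}, {"wx": 0, "wy": 0, "wz": -0.18, "tx": 0, "ty": -0.3, "tz": 0, "grip": 80}, {"wx": 0, "wy": 0, "wz": -0.18, "tx": 0, "ty": -0.3, "tz": 0, "grip": 80}]'

```text
clock: 23.65
tcp_pos: [541.8, 18.2, 249.5]
orientation: [0.702, 0.713, -0.0, -0.0]
contact_force: [0.1, 0.4, 0.5]
gripper_width: 0.87
```

```bash
python3 shot.py w9 wrist; python3 shot.py s9 scene
python3 - <<'E'
import cv2,numpy as np
a=cv2.imread('pics/w9.png');b=cv2.imread('pics/s9.png')[130:280,170:370]
cv2.imwrite('pics/c9.png',np.hstack([cv2.resize(a,(400,300)),cv2.resize(b,(400,300),interpolation=cv2.INTER_CUBIC)]))
E
```

```text
23.65 [541.8  18.2 249.5] [ 7.015e-01  7.127e-01 -5.000e-04 -3.000e-04] [ 0.031  0.212  1.796 -0.     1.134  0.015] [0.1 0.4 0.5] 0.8702160771305518
23.7 [541.9  18.3 249.6] [ 7.006e-01  7.135e-01 -4.000e-04 -3.000e-04] [ 0.031  0.212  1.796 -0.     1.134  0.013] [ 0.4  0.1 -0.6] 0.871217609354091
```

View pics/c9.png

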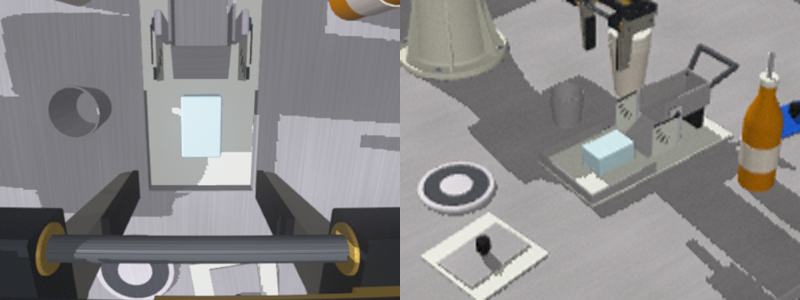

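View pics/w9.png

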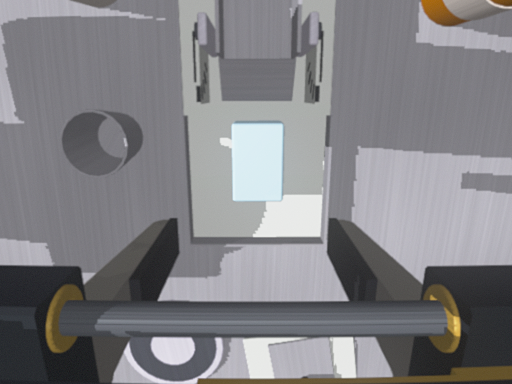

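The trough is level again. The ice lies flat in the tray at wrist px (232-283, 121-201), square to the tipper, and the lid is still on the mat.

Run:
```python
from h import *
import pickle
s=pickle.load(open("w9.pkl","rb")); im=cv2.imread("pics/w9.png")
m=((im[...,0].astype(int)-im[...,2]>20)&(im[...,0]>120)).astype(np.uint8)
n,l,st,ce=cv2.connectedComponentsWithStats(m)
i=1+np.argmax(st[1:,4]); c=cv2.findContours((l==i).astype(np.uint8),0,2)[0][0]
r=cv2.minAreaRect(c); print(st[i],r)
B=np.array([onz("wrist",q,46,s)[:2] for q in cv2.boxPoints(r)]); print(B.round(1),B.mean(0),[np.linalg.norm(B[k]-B[k-1]) for k in range(4)])
# plate from w9 partly & from w5
for q in ((188,8),): print("plate w5",onz("wrist",q,8,pickle.load(open("w5.pkl","rb"))))
t=cv2.imread("pics/top0.png")
print("plate top",onz("top",(314.3,234.4),8))
```

```text
[ 231  121   53   81 4055] ((257.0, 161.0), (80.0, 52.0), 90.0)
[[519.6  65.1]
 [572.3  66. ]
 [575.5 -18.8]
 [519.6 -19.7]] [546.77479532  23.15224543] [np.float64(84.85140645969759), np.float64(52.69555641587217), np.float64(84.85758258004878), np.float64(55.93688699369734)]
plate w5 [ 437.67933408 -239.60482754    8.        ]
plate top [ 436.19266589 -241.93964202    8.        ]
```

Emit:
arm_command --series '[{"wx": 0, "wy": 0, "wz": 0, "tx": 0.036, "ty": 0.04, "tz": -0.35, "grip": 80}, {"wx": 0, "wy": 0, "wz": 0, "tx": 0.036, "ty": 0.04, "tz": -0.7, "grip": 80}, {"wx": 0, "wy": 0, "wz": 0, "tx": 0.036, "ty": 0.04, "tz": -1, "grip": 80}, {"wx": 0, "wy": 0, "wz": 0, "tx": 0.036, "ty": 0.04, "tz": -1, "grip": 80}]'

```text
clock: 24.15
tcp_pos: [543.1, 23.2, 126.0]
orientation: [0.7, 0.714, -0.003, -0.003]
contact_force: [-1.0, 0.2, 0.2]
gripper_width: 0.872
```

Emit:
arm_command --series '[{"wx": 0, "wy": 0, "wz": 0, "tx": 0, "ty": 0, "tz": -0.3, "grip": 80}, {"wx": 0, "wy": 0, "wz": 0, "tx": 0, "ty": 0, "tz": -0.55, "grip": 80}, {"wx": 0, "wy": 0, "wz": 0, "tx": 0, "ty": 0, "tz": -0.7, "grip": 80}, {"wx": 0, "wy": 0, "wz": 0, "tx": 0, "ty": 0, "tz": -0.77, "grip": 80}, {"wx": 0, "wy": 0, "wz": 0, "tx": 0, "ty": 0, "tz": -0.77, "grip": 80}, {"wx": 0, "wy": 0, "wz": 0, "tx": 0, "ty": 0, "tz": -0.77, "grip": 80}]'

```text
clock: 24.75
tcp_pos: [547.6, 23.3, 39.2]
orientation: [0.701, 0.713, 0.001, 0.001]
contact_force: [-0.2, 0.2, -0.7]
gripper_width: 0.872
```

Emit:
arm_command --series '[{"wx": 0, "wy": 0, "wz": 0, "tx": -0.008, "ty": 0, "tz": -0.025, "grip": 80}, {"wx": 0, "wy": 0, "wz": 0, "tx": -0.008, "ty": 0, "tz": -0.025, "grip": 40}, {"wx": 0, "wy": 0, "wz": 0, "tx": -0.008, "ty": 0, "tz": -0.025, "grip": 40}, {"wx": 0, "wy": 0, "wz": 0, "tx": -0.008, "ty": 0, "tz": -0.025, "grip": 40}, {"wx": 0, "wy": 0, "wz": 0, "tx": -0.008, "ty": 0, "tz": -0.025, "grip": 40}, {"wx": 0, "wy": 0, "wz": 0, "tx": -0.008, "ty": 0, "tz": -0.025, "grip": 40}]' --squeeze 30

```text
clock: 25.35
tcp_pos: [545.7, 23.2, 35.1]
orientation: [0.701, 0.713, 0.0, 0.0]
contact_force: [-0.3, 0.5, 4.1]
gripper_width: 0.584
```

Emit:
arm_command --series '[{"wx": 0, "wy": 0, "wz": 0, "tx": 0, "ty": 0, "tz": 0.05, "grip": 40}, {"wx": 0, "wy": 0, "wz": 0, "tx": 0, "ty": 0, "tz": 0.15, "grip": 40}, {"wx": 0, "wy": 0, "wz": 0, "tx": 0, "ty": 0, "tz": 0.35, "grip": 40}, {"wx": 0, "wy": 0, "wz": 0, "tx": 0, "ty": 0, "tz": 0.6, "grip": 40}, {"wx": 0, "wy": 0, "wz": 0, "tx": 0, "ty": 0, "tz": 0.8, "grip": 40}, {"wx": 0, "wy": 0, "wz": 0, "tx": 0, "ty": 0, "tz": 1, "grip": 40}, {"wx": 0, "wy": 0, "wz": 0, "tx": 0, "ty": 0, "tz": 1, "grip": 40}]'

```text
clock: 26.05
tcp_pos: [547.6, 23.3, 158.6]
orientation: [0.701, 0.713, 0.002, 0.002]
contact_force: [0.7, 0.3, -1.9]
gripper_width: 0.586
```

Emit:
arm_command --series '[{"wx": 0, "wy": 0, "wz": 0, "tx": 0, "ty": -0.2, "tz": 0, "grip": 40}, {"wx": 0, "wy": 0, "wz": 0, "tx": 0, "ty": -0.45, "tz": 0, "grip": 40}, {"wx": 0, "wy": 0, "wz": 0, "tx": -0.1, "ty": -0.7, "tz": 0, "grip": 40}, {"wx": 0, "wy": 0, "wz": 0, "tx": -0.25, "ty": -1, "tz": 0, "grip": 40}, {"wx": 0, "wy": 0, "wz": 0, "tx": -0.25, "ty": -1, "tz": 0, "grip": 40}]'

```text
clock: 26.55
tcp_pos: [512.8, -99.6, 153.8]
orientation: [0.702, 0.712, -0.001, -0.001]
contact_force: [-0.3, 0.7, -2.1]
gripper_width: 0.585
```

```bash
python3 shot.py w10 wrist
```

```text
26.55 [512.8 -99.6 153.8] [ 0.702   0.7121 -0.0012 -0.0009] [-1.940e-01  2.960e-01  1.926e+00 -1.000e-03  9.220e-01 -2.070e-01] [-0.3  0.7 -2.1] 0.5848223465410829
```

View pics/w10.png

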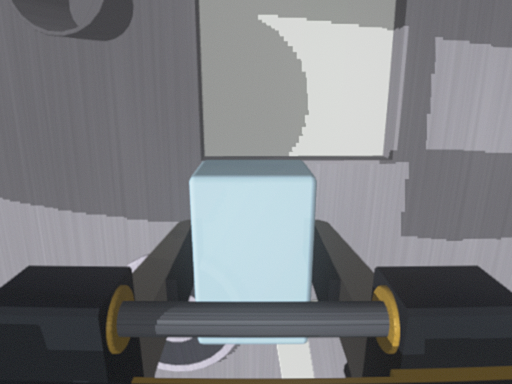

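The ice is held squarely between the pads. I'll cross-check the plate centre.

Run:
```python
from h import *
import pickle
def dark(im,roi,thr,cam,s=None):
    x0,y0,x1,y1=roi; g=cv2.cvtColor(im,cv2.COLOR_BGR2GRAY)
    m=np.zeros_like(g); m[y0:y1,x0:x1]=(g[y0:y1,x0:x1]<thr)
    n,l,st,ce=cv2.connectedComponentsWithStats(m); i=1+np.argmax(st[1:,4])
    c=max(cv2.findContours((l==i).astype(np.uint8),0,1)[0],key=len)
    P=np.array([onz(cam,p[0],8,s)[:2] for p in c]); 
    (cx,cy),rad=cv2.minEnclosingCircle(P.astype(np.float32)); A=np.c_[2*P,np.ones(len(P))]; q=np.linalg.lstsq(A,(P**2).sum(1),rcond=None)[0]
    print(cam,st[i],(cx,cy,rad),q[:2],np.sqrt(q[2]+q[:2]@q[:2]))
dark(cv2.imread("pics/scene0.png"),(180,212,220,236),90,"scene")
dark(cv2.imread("pics/top0.png"),(294,213,336,256),100,"top")
dark(cv2.imread("pics/t8.png"),(294,213,336,256),100,"top")
```

```text
scene [182 213  32  20 312] (438.7681884765625, -243.65963745117188, 57.18560791015625) [ 438.29778774 -243.26906742] 53.88934830135417
top [297 217  35  35 691] (436.86602783203125, -241.4202117919922, 58.41501998901367) [ 436.47206742 -241.58261153] 56.62797022907169
top [297 217  35  35 685] (436.86602783203125, -241.4202117919922, 58.41501998901367) [ 436.47206742 -241.58261153] 56.62797022907169
```

Emit:
arm_command --series '[{"wx": 0, "wy": 0, "wz": 0, "tx": -0.2, "ty": -0.25, "tz": 0, "grip": 40}, {"wx": 0, "wy": 0, "wz": 0, "tx": -0.4, "ty": -0.5, "tz": 0, "grip": 40}, {"wx": 0, "wy": 0, "wz": 0, "tx": -0.55, "ty": -0.8, "tz": 0, "grip": 40}, {"wx": 0, "wy": 0, "wz": 0, "tx": -0.65, "ty": -1, "tz": 0, "grip": 40}, {"wx": 0, "wy": 0, "wz": 0, "tx": -0.65, "ty": -1, "tz": 0, "grip": 40}]'

```text
clock: 27.1
tcp_pos: [436.7, -218.2, 154.5]
orientation: [0.702, 0.712, -0.0, -0.0]
contact_force: [-0.2, 0.8, -1.8]
gripper_width: 0.587
```

Emit:
arm_command --series '[{"wx": 0, "wy": 0, "wz": 0, "tx": 0, "ty": -0.2, "tz": 0, "grip": 40}, {"wx": 0, "wy": 0, "wz": 0, "tx": 0, "ty": -0.2, "tz": -0.2, "grip": 40}, {"wx": 0, "wy": 0, "wz": 0, "tx": 0, "ty": -0.2, "tz": -0.45, "grip": 40}, {"wx": 0, "wy": 0, "wz": 0, "tx": 0, "ty": -0.2, "tz": -0.7, "grip": 40}, {"wx": 0, "wy": 0, "wz": 0, "tx": 0, "ty": -0.2, "tz": -0.8, "grip": 40}, {"wx": 0, "wy": 0, "wz": 0, "tx": 0, "ty": -0.2, "tz": -0.8, "grip": 40}, {"wx": 0, "wy": 0, "wz": 0, "tx": 0, "ty": -0.2, "tz": -0.8, "grip": 40}]'

```text
clock: 27.8
tcp_pos: [438.3, -240.5, 59.4]
orientation: [0.701, 0.713, 0.0, 0.0]
contact_force: [0.4, 0.0, -1.4]
gripper_width: 0.584
```

Emit:
arm_command --series '[{"wx": 0, "wy": 0, "wz": 0, "tx": -0.01, "ty": -0.013, "tz": -0.08, "grip": 40}, {"wx": 0, "wy": 0, "wz": 0, "tx": -0.01, "ty": -0.013, "tz": -0.14, "grip": 40}, {"wx": 0, "wy": 0, "wz": 0, "tx": -0.01, "ty": -0.013, "tz": -0.17, "grip": 40}, {"wx": 0, "wy": 0, "wz": 0, "tx": -0.01, "ty": -0.013, "tz": -0.175, "grip": 40}, {"wx": 0, "wy": 0, "wz": 0, "tx": -0.01, "ty": -0.013, "tz": -0.175, "grip": 40}]'

```text
clock: 28.3
tcp_pos: [436.3, -242.4, 37.8]
orientation: [0.701, 0.713, -0.0, -0.0]
contact_force: [-1.1, -0.8, -1.4]
gripper_width: 0.584
```

Emit:
arm_command --series '[{"wx": 0, "wy": 0, "wz": 0, "tx": 0, "ty": 0, "tz": -0.009, "grip": 40}, {"wx": 0, "wy": 0, "wz": 0, "tx": 0, "ty": 0, "tz": -0.009, "grip": 40}]'

```text
clock: 28.5
tcp_pos: [436.6, -242.5, 37.1]
orientation: [0.701, 0.713, 0.0, 0.0]
contact_force: [-0.6, -0.0, 1.0]
gripper_width: 0.582
```

Contact is felt, so I release and rise.

Emit:
arm_command --series '[{"wx": 0, "wy": 0, "wz": 0, "tx": 0, "ty": 0, "tz": 0, "grip": 62}, {"wx": 0, "wy": 0, "wz": 0, "tx": 0, "ty": 0, "tz": 0, "grip": 75}, {"wx": 0, "wy": 0, "wz": 0, "tx": 0, "ty": 0, "tz": 0, "grip": 80}, {"wx": 0, "wy": 0, "wz": 0, "tx": 0, "ty": 0, "tz": 0, "grip": 80}, {"wx": 0, "wy": 0, "wz": 0, "tx": 0, "ty": 0, "tz": 0.15, "grip": 80}, {"wx": 0, "wy": 0, "wz": 0, "tx": 0, "ty": 0, "tz": 0.4, "grip": 80}, {"wx": 0, "wy": 0, "wz": 0, "tx": 0, "ty": 0, "tz": 0.8, "grip": 80}, {"wx": 0, "wy": 0, "wz": 0, "tx": 0, "ty": 0, "tz": 1, "grip": 80}, {"wx": 0, "wy": 0, "wz": 0, "tx": 0, "ty": 0, "tz": 1, "grip": 80}]'

```text
clock: 29.4
tcp_pos: [438.4, -243.5, 160.3]
orientation: [0.701, 0.713, 0.001, 0.003]
contact_force: [0.8, 0.1, 0.2]
gripper_width: 0.873
```

Emit:
arm_command --series '[{"wx": 0, "wy": 0, "wz": 0, "tx": 0, "ty": 0.3, "tz": 0.35, "grip": 80}, {"wx": 0, "wy": 0, "wz": 0, "tx": 0, "ty": 0.6, "tz": 0.7, "grip": 80}, {"wx": 0, "wy": 0, "wz": 0, "tx": 0, "ty": 0.9, "tz": 0.8, "grip": 80}, {"wx": 0, "wy": 0, "wz": 0, "tx": 0, "ty": 0.9, "tz": 0.8, "grip": 80}, {"wx": 0, "wy": 0, "wz": 0, "tx": 0, "ty": 0.9, "tz": 0.8, "grip": 80}]'

```text
clock: 29.9
tcp_pos: [436.3, -133.7, 252.3]
orientation: [0.7, 0.714, -0.0, 0.0]
contact_force: [-0.5, -0.2, 0.2]
gripper_width: 0.873
```

```bash
python3 shot.py s11 scene; python3 shot.py t11 top
python3 - <<'E'
from h import *
a=cv2.imread('pics/t11.png'); b=cv2.imread('pics/s11.png')[130:280,170:370]
cv2.imwrite('pics/c11.png',np.hstack([cv2.resize(a[100:280,130:370],(400,300),interpolation=cv2.INTER_CUBIC),cv2.resize(b,(400,300),interpolation=cv2.INTER_CUBIC)]))
for n,im in(("top",a),("scene",cv2.imread('pics/s11.png'))):
    m=((im[...,0].astype(int)-im[...,2]>20)&(im[...,0]>140)).astype(np.uint8)
    k,l,st,ce=cv2.connectedComponentsWithStats(m)
    for i in range(1,k):
        if st[i,4]>60: print(n,st[i],ce[i].round(1),onz(n,ce[i],48 if n=="top" else 35).round(1))
print("plate centre px",proj("top",[437,-242,48]))
E
```

```text
29.9 [ 436.3 -133.7  252.3] [ 7.003e-01  7.138e-01 -1.000e-04  1.000e-04] [-0.301  0.068  1.961 -0.     1.113 -0.319] [-0.5 -0.2  0.2] 0.872923916527466
29.95 [ 436.  -134.3  251.8] [ 7.007e-01  7.134e-01 -4.000e-04 -4.000e-04] [-0.302  0.069  1.961 -0.     1.113 -0.32 ] [ 0.5 -0.2 -0.5] 0.868504603596605
top [106 157  41  28 767] [125.7 171. ] [643.3 387.7  48. ]
scene [368 178  19  15 134] [376.3 185.7] [697.8 407.   35. ]
scene [360 181  12  18  87] [364.2 190.7] [692.6 344.8  35. ]
scene [183 207  28  23 404] [196.7 217.7] [ 444.1 -247.5   35. ]
plate centre px [315.9288043  233.44304411]
```

View pics/c11.png

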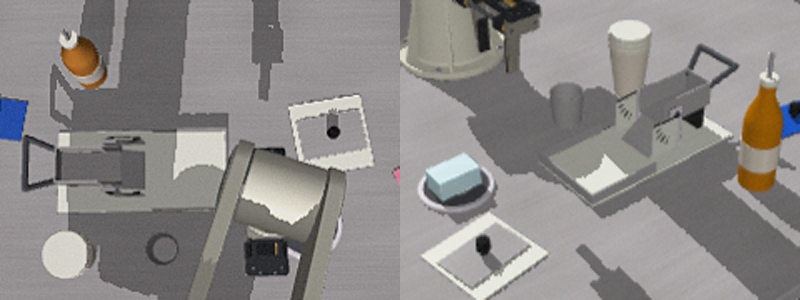

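The ice sits flat on the plate, centred in the scene view at about (452,178). The lid is knob up on the mat, the trough is level, and the cups, tumbler and syrup are where they were. I'm handing in.

```bash
python3 -c "
from workcell import manip
print(manip.finish_job())"
```

```text
the job is handed in; nothing more can be done
None
```

The job is done in the order asked and handed in at about 30 s of robot time. `finish_job` gave no verdict.

- **Lid:** it lies knob up on the white mat, square to it and about centred.
- **Trough:** I raised it to the 45 degree mark, held it there for over 2 s while the block slid flat into the tray, then lowered it and pressed it lightly onto its stop.
- **Ice:** I set it down and let go with the tool at (436.6, -242.5). The plate centre measures about (437, -242).

**Last checks:** the final scene and top views show the ice flat on the plate and the trough level. The cups, syrup bottle and tumbler look unmoved, and the robot is clear of everything.

**Where checks disagreed:**
- **Tilt angle:** the bar's travel gave about 44 to 45.3 degrees, and the pointer looked to be on the thick tick. Coarse rays from the scene camera read about 46 to 50 degrees, and I did not trust those.
- **Ice centring:** the arm hid the ice in the final top view. The scene camera put it at about (444, -247), roughly 9 mm off, but that estimate is skewed by the block's visible sides. The centring therefore rests mainly on the arm's own position when it let go.

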